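# Knock the stuck gingerbread out of its tin

## Task

One small gingerbread loaf is stuck in its steel tin, which lies on its side to cool: turn the tin upside down over the free half of the baking tray and knock its rim on the tray, staying low, until the gingerbread comes loose and lies flat on the tray, top side down and not touching the loaf that is already there. Then stand the empty tin upside down on the cork mat with the other empty tin. Do not let the gingerbread fall from a height, and leave the rest of the table as it is.

Things in the scene. Friction and masses are not known exactly. Their poses are not given: they have to be found in the camera images.
- tin: Plain steel tin, an open straight-sided box 64 mm long (its y), 60 mm wide (its z), 52 mm deep (its x), walls 2 mm, 0.13 kg. Starts lying on a 64 x 52 mm side wall, mouth away from the robot, turned up to 0.4 rad. Origin: middle of the tin. x points out of the mouth, z up as it lies (origin 30 mm above the table). Upside down: x straight down. The 64 mm over its two end walls (along y) suits a gripper.
- tin_rim (a point): Centre of the tin's mouth, 26 mm from the tin's origin along its x; same axes as the tin. Gripped over the end walls with the fingers tilted 45 degrees, pointing forward and down towards the mouth side, the tin goes from lying to upside down by half a turn about the fingers' own direction. Grip it nearer the bottom than the rim, so that the rim, not the fingers, meets the tray.
- bread: The brown gingerbread stuck in the tin: a firm block 57 mm (its y) x 53 mm (its z), 40 mm tall (its x), 0.09 kg, four pale almonds flush in its top. Origin: its middle; x points out of its top face, axes as the tin's while in it. At the start it sits on the tin's bottom, its top 10 mm inside the rim, its middle 4 mm from the tin's origin towards the bottom.
- bread_top (a point): Centre of the gingerbread's top face, 20 mm from its middle. It sticks by its lowest 6 mm near the tin's bottom, holding about 1.5 to 3 times its own weight: it does not fall out by itself, but each short knock of the rim on the tray (0.1 to 0.2 m/s) lets it slip 1 to 6 mm; pushing on after the knock only shoves the tin back in the grip. After 6 mm it is free, with about 1.5 mm of play.
- tray: Dark steel baking tray, 170 mm (its x) by 240 mm (its y), floor 2.5 mm thick, rim 17 mm high, standing firm (it does not move). Origin: centre of its underside, z up. It stands to the left or to the right of the tin, turned up to 0.15 rad.
- done_bread: The loaf turned out before, same size as the stuck one, lying top side down on the tray's half towards the tray's +y, its middle about 58 mm from the tray's. Origin: centre of its underside, z up. To be left in place.
- mat: Cork mat, 160 mm (its x) by 230 mm (its y), 8 mm thick, does not move. Origin: centre of its underside, z up. It lies on the side of the tin where the tray is not, turned up to 0.15 rad.
- done_tin: Empty tin of the same kind, standing upside down on the mat's half towards the mat's +y, its middle about 56 mm from the mat's. Origin: centre of the mouth on the mat, z up; 64 mm along its y, 60 mm along its x, 52 mm high. To be left in place.
- pastry_wheel: Steel pastry wheel with a beech handle lying on the table between the robot and the tin, 185 mm long along its x, 60 mm wide, 20 mm high. Origin: on the table, under the joint of handle and fork. To be left alone.
- jar: Glass storage jar with flip-top lid and wire bail, 104 mm across, 162 mm high, at the far side. Origin: centre of its underside. To be left alone.
- pitcher: Small white ceramic pitcher, 82 mm across plus handle, 110 mm high, at the far side. Origin: centre of its underside. To be left alone.
- rolling_pin: Beech rolling pin, 430 mm long along its y, 52 mm thick, lying at the far side. Origin: on the table under its middle. To be left alone.
Things that resemble listed ones, but are neither listed nor needed, are in the scene too. Leave any orange or yellow look-alike of the tin alone.

How it is judged (in metres and radians):
On the way, in this order (a step that is already met when the one before it is completed fails the run):
1. the tin is upside down over the tray with the gingerbread still stuck in it (angle between tin's own x axis and vertical above 2.36 rad and x of tin in the frame of tray between -0.08 and 0.08 m and y of tin in the frame of tray between -0.115 and 0.115 m and distance between bread and tin below 0.012 m), for 0.2 s.
2. the upside-down tin is knocked on the tray with the gingerbread still in it (angle between tin's own x axis and vertical above 2.36 rad and x of tin in the frame of tray between -0.08 and 0.08 m and y of tin in the frame of tray between -0.115 and 0.115 m and distance between bread and tin below 0.035 m and contact force between tin and tray above 2 N).
3. the gingerbread lies on the tray and the tin has been lifted off it (x of bread in the frame of tray between -0.085 and 0.085 m and y of bread in the frame of tray between -0.12 and 0.12 m and z of bread in the frame of tray between 0 and 0.031 m and distance between bread and tin above 0.06 m and linear speed of bread below 0.05 m/s), for 0.2 s.
At the end, for the whole second after the job is handed in: The gingerbread rests flat on the tray, top down (within 0.17 rad), its middle within 60 mm (tray x) and 95 mm (tray y) of the tray's, clear of the other loaf; the tin rests upside down on the mat (within 0.14 rad), its middle within 55 mm (mat x) and 90 mm (mat y) of the mat's (x of bread in the frame of tray between -0.06 and 0.06 m and y of bread in the frame of tray between -0.095 and 0.095 m and z of bread in the frame of tray between 0.018 and 0.027 m and angle between bread's own x axis and vertical above 2.97 rad and contact force between bread and done_bread below 0.05 N and linear speed of each of bread, tin below 0.02 m/s and x of tin in the frame of mat between -0.055 and 0.055 m and y of tin in the frame of mat between -0.09 and 0.09 m and z of tin in the frame of mat between 0.03 and 0.038 m and angle between tin's own x axis and vertical above 3 rad); the robot touches nothing.
It fails at once if the gingerbread has left the tin while its middle is still more than 75 mm above the table (dropped from a height) (distance between bread and tin above 0.045 m and height (world z) of bread above 0.075 m).
It fails at once if the loaf on the tray or the empty tin on the mat is moved more than 20 mm (distance of any of done_bread, done_tin from where it was at the start of the episode above 0.02 m).
It fails at once if the jar or the pitcher is moved more than 30 mm (distance of any of jar, pitcher from where it was at the start of the episode above 0.03 m).
It fails at once if the rolling pin or the pastry wheel is moved more than 40 mm (distance of any of rolling_pin, pastry_wheel from where it was at the start of the episode above 0.04 m).
It also fails if it takes over 58 s, if anything falls off the work surface, if the arm or the gripper's body presses on something with over 40 N, if the wrist force passes 120 N, or if a joint passes its speed limit or range.

## Robot

A 6-joint arm with a two-finger parallel gripper is mounted at the origin on the work surface. World frame = base frame: x ahead of the robot, y to its left, z up, the work surface at z = 0. Lengths are in mm, angles in degrees, forces in N, time in s.
With the tool pointing down it reaches from about 300 to 850 mm from the base axis. Payload 4.2 kg.
Tool frame: the origin (TCP) lies midway between the tips of the shut fingers; the grasp point (between the pads) lies env.grasp_offset behind it (env.grasp_offset is the distance from the TCP to the grasp point, in mm); y points along the fingers, x is the direction in which the jaws open and shut, and the axes are right-handed (so a half turn about y gives the same grasp; the last joint's range is limited). The gripper opens to 91 mm and grips with 3 to 60 N. Pads are 32 mm wide; open, the fingers measure 118 mm over their backs; the gripper's body (76 mm by 178 mm) begins 60 mm behind the grasp point.
Start: joints at [-75.745, 18.312, 89.639, -0, 72.044, -1.146], TCP at [152.709, -554.371, 177.276] pointing down, gripper open.
Joint ranges: [-177.97, 177.97], [-48.28, 115.42], [12.27, 149.76], [-77.06, 257.06], [2.81, 150.46], [-146.56, 146.56]. Speed limits (degrees/s): [147.25, 147.25, 180, 180, 180, 180].

## Interface

Orientations are given as [roll, pitch, yaw] about the fixed x, y, z axes, in that order (R = Rz(yaw) Ry(pitch) Rx(roll)).
In Python, from workcell import state, vision, job, env gives the robot as it stands.
- The arm moves only by the shell command python3 -m handwheel 'ROWS' [FORCE]. ROWS is JSON, a list of rows, each a list of 3 entries, a list of its own where there are three numbers: the finger opening in cm, from 0 to 9.12, then the shift along the tool's x, y, z in cm, then the turn about the tool's y in degrees. A call has 1 to 10 rows; each row is the pose to reach, as a shift and turn from the pose measured when the call began, along the tool's axes at that moment; what a row does not reach only later rows make up. A row lasts 1/10 s, in which the tool goes at most 50 mm and 8.59 degrees, less where a joint would pass 70% of its speed; a pose out of reach is approached as far as the arm can. A call with a gripper value outside its range is refused whole. The fingers move at their own pace and stop on an object; FORCE is the grip in N (left out, the last holds). Time passes only in rows, so rows that repeat a pose let the fingers close. It gives the time, the measured TCP pose, the force and the opening at its end, in the units of the state.
- state(): the state, without advancing time (a new reading comes with each control period).
- vision.grab_frame(name): name is "side" or "top"; returns the picture (420x560x3 uint8, red, green, blue); there is no depth.
- vision.camera_model(name): a dict with "fov_y" (degrees; the focal length in pixels is half the picture's height over the tangent of half this angle, whatever the lens; pixels are square), "cx", "cy" (the principal point, pixels), "extrinsics" (4x4, takes a point from world to camera coordinates). Camera axes: x right, y up, looking along -z (the intrinsics and any distortion apply to the point x, -y, -z); pixel columns grow to the right and rows downward; lengths in mm; the calibration is good to about 2 mm. A picture is of the moment at which its call begins. camera_model takes no time and is no camera call.
- job.job_done(): hands the job in, once; it reports no verdict.
The state is a dict: "time_s": time; "qpos": joint angles; "qvel": joint speeds; "effort": joint torques, N m; "ee_pos": TCP position; "ee_rot": TCP orientation; "force": force on the tool from outside, world axes, zero at the start; "torque": the same for the moment, N m; "gripper_width": finger opening in mm.
Only numpy, scipy, OpenCV 4.12 (cv2) and the standard library are available. Lean on these libraries where they do the work, as an engineer would, in place of code of your own. Each camera call takes 0.05 s, during which the arm holds its last target.

## Working session

There is one attempt and no reset: what is moved stays moved. The work goes in short steps, Python scripts to look and compute and a shell command to move; the robot and the scene stay as the last step left them, time stands still between calls to the robot, and variables do not carry over. Pictures are saved under pics/ and viewed, and the job is handed in when it is done.

```bash
ls; mkdir -p pics
python3 - <<'E'
from workcell import state, vision, job, env
import cv2, numpy as np
print(state()); print(env.grasp_offset)
for n in ("side","top"):
    m=vision.camera_model(n); print(n,m)
    im=vision.grab_frame(n); cv2.imwrite(f"pics/{n}0.png",cv2.cvtColor(im,cv2.COLOR_RGB2BGR))
E
```

```text
pics
{'time_s': 0.0, 'qpos': array([-7.57455615e+01,  1.83515072e+01,  8.97063040e+01, -1.75658935e-03,
        7.20425993e+01, -1.14453276e+00]), 'qvel': array([-0.02343153, -0.05591367, -0.04927696,  0.03131387,  0.00264884,
        0.03546203]), 'effort': array([-1.52289402e-03, -4.12465060e+01, -2.31974548e+01,  7.24281301e-02,
        4.56435978e-02, -1.47277733e-04]), 'ee_pos': array([ 152.54981911, -553.81086761,  176.422362  ]), 'ee_rot': array([-89.99966408,   0.10042371, -74.60048537]), 'force': array([-0.50105691, -0.39151063, -0.37800181]), 'torque': array([0.01181877, 0.01259162, 0.01944675]), 'gripper_width': 91.56063448663535}
18.8
side {'fov_y': 46.726930785060205, 'cx': 274.4990158093863, 'cy': 214.8800932592156, 'extrinsics': array([[ 9.46107445e-01, -3.23721665e-01,  9.21877456e-03,
        -5.90281697e+02],
       [ 2.29979104e-01,  6.91633128e-01,  6.84655555e-01,
        -1.82520828e+02],
       [-2.28013846e-01, -6.45637592e-01,  7.28808470e-01,
        -9.70842674e+02],
       [ 0.00000000e+00,  0.00000000e+00,  0.00000000e+00,
         1.00000000e+00]])}
top {'fov_y': 46.71785394882261, 'cx': 280.9204968950299, 'cy': 211.9214734823551, 'extrinsics': array([[ 2.54453537e-02, -9.99352936e-01,  2.54213212e-02,
        -1.18076207e+01],
       [ 9.95703538e-01,  2.76008595e-02,  8.83892401e-02,
        -6.18035609e+02],
       [-8.90336970e-02,  2.30630040e-02,  9.95761567e-01,
        -1.06197745e+03],
       [ 0.00000000e+00,  0.00000000e+00,  0.00000000e+00,
         1.00000000e+00]])}
```

View pics/top0.png

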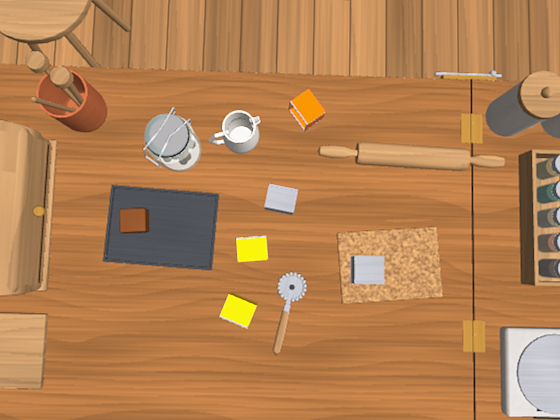

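View pics/side0.png

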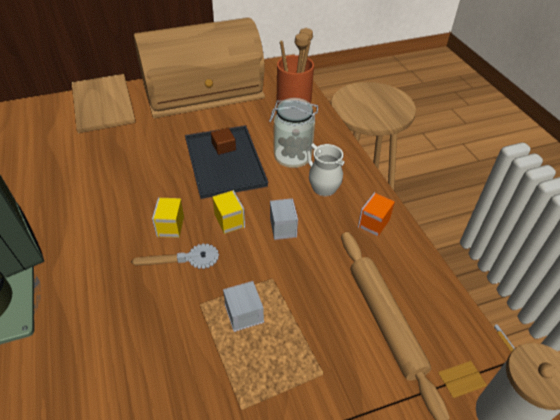

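The top view shows the tray on the left at (160,228) with the loaf at (133,220), and the mat on the right at (390,265) with the done tin at (368,270). These could be taken for the stuck tin:
- bare steel boxes at top (281,198) and (368,270), the second standing on the mat
- yellow boxes at (252,249) and (238,310)
- an orange box at (307,109)

I choose (281,198) because it is plain steel and off the mat. Next I'll check it in a close crop.

Run:
```python
import cv2
t=cv2.imread("pics/top0.png"); s=cv2.imread("pics/side0.png")
a=cv2.resize(t[170:230,240:320],None,fx=5,fy=5,interpolation=cv2.INTER_CUBIC)
b=cv2.resize(s[185:245,244:324],None,fx=5,fy=5,interpolation=cv2.INTER_CUBIC)
cv2.imwrite("pics/c1.png",cv2.hconcat([a,b]))
a=cv2.resize(t[175:280,95:230],None,fx=5,fy=5,interpolation=cv2.INTER_CUBIC)
cv2.imwrite("pics/c2.png",a)
a=cv2.resize(t[220:310,330:450],None,fx=6,fy=6,interpolation=cv2.INTER_CUBIC)
cv2.imwrite("pics/c3.png",a)
a=cv2.resize(s[120:200,175:275],None,fx=6,fy=6,interpolation=cv2.INTER_CUBIC)
cv2.imwrite("pics/c4.png",a)
```

```text
(no output)
```

View pics/c1.png

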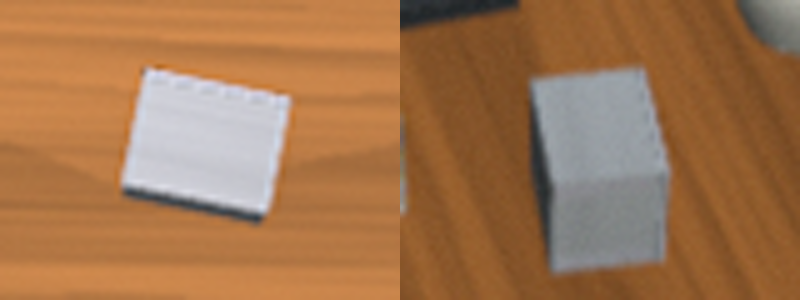

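View pics/c2.png

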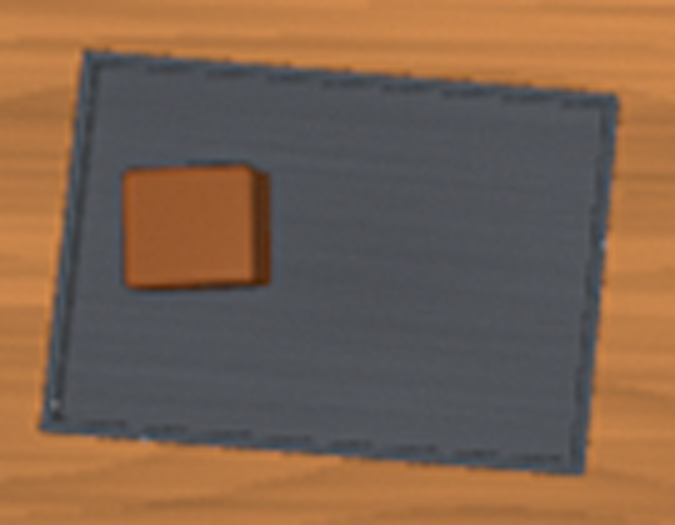

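View pics/c3.png

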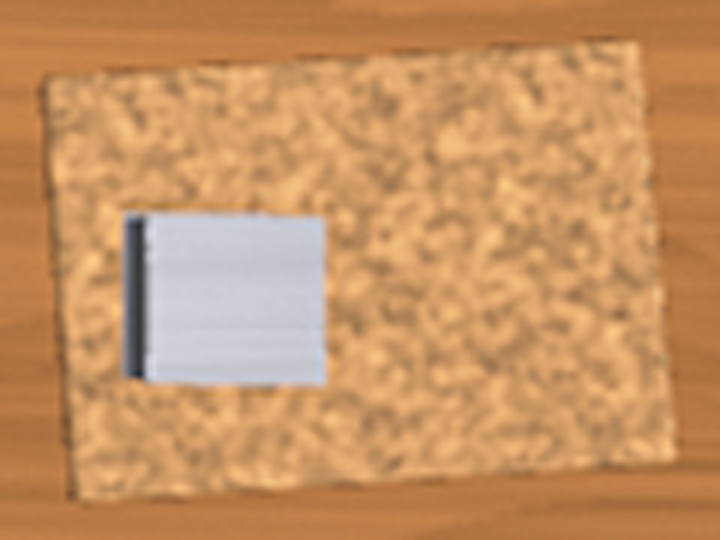

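View pics/c4.png

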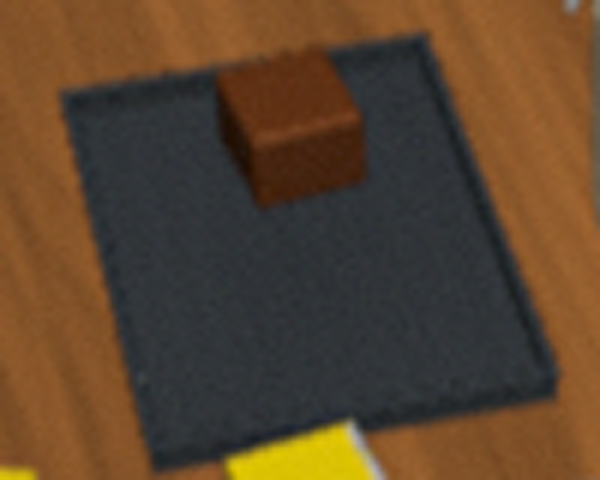

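The crops confirm a plain steel tin lying with its mouth away from the robot: top-face corners at about (269,184), (298,189), (294,213), (265,207), dark bottom wall on the near side. The free half of the tray and of the mat is on the right in both cases. Next I'll triangulate from both views.

```bash
cat > h.py <<'E'
import numpy as np, cv2
from workcell import state, vision, env
from scipy.optimize import least_squares
from scipy.spatial.transform import Rotation as R
M={n:vision.camera_model(n) for n in("side","top")}
def proj(n,P):
    m=M[n];P=np.atleast_2d(P);E=m["extrinsics"];c=P@E[:3,:3].T+E[:3,3]
    f=210/np.tan(np.radians(m["fov_y"]/2))
    return np.c_[m["cx"]+f*c[:,0]/-c[:,2], m["cy"]-f*c[:,1]/-c[:,2]]
def tri(pt,ps):
    return least_squares(lambda X:np.r_[proj("top",X)[0]-pt,proj("side",X)[0]-ps],[500,0,0]).x
def onz(n,p,z):
    s=least_squares(lambda X:proj(n,[X[0],X[1],z])[0]-p,[500,0]);return s.x
def crop(p,ox,oy,k): p=np.array(p,float); return (p+.5)/k-.5+[ox,oy]
def grab(name,fn,box=None,k=1):
    im=cv2.cvtColor(vision.grab_frame(name),cv2.COLOR_RGB2BGR)
    if box: x0,y0,x1,y1=box; im=im[y0:y1,x0:x1]
    cv2.imwrite(fn,cv2.resize(im,None,fx=k,fy=k,interpolation=cv2.INTER_CUBIC))
def fit(model,obs,x0):
    # model: Nx3 pts; obs list of (cam, idx, px); pose x,y,z,yaw(deg)
    def r(v):
        P=R.from_euler('z',v[3],degrees=True).apply(model)+v[:3]
        return np.concatenate([proj(n,P[i])[0]-p for n,i,p in obs])
    s=least_squares(r,x0); return s.x, np.abs(s.fun).max()
E
python3 - <<'E'
from h import *
np.set_printoptions(precision=1,suppress=True)
# tin corners, axes x mouth: order farL,farR,nearR,nearL top; then bottom nearR? 
T=crop([[145,68],[291,96],[266,213],[123,187]],240,170,5)
S=crop([[130,78],[245,68],[268,170],[155,180],[265,262],[153,272]],244,185,5)
for n in ("top","side"): print(n,proj(n,[[650,0,0],[500,100,0],[650,0,100]]))
print(onz("top",T[0],60),onz("top",T[1],60),onz("top",T[2],60),onz("top",T[3],60))
for i in range(4): print(onz("side",S[i],60))
for i in (4,5): print(onz("side",S[i],0))
E
```

```text
top [[283.  199.3]
 [237.3 263.6]
 [284.4 193.8]]
side [[285.2 229.2]
 [211.2 214.2]
 [286.4 198.4]]
[677.4  33.9] [666.9 -30.2] [615.3 -20.5] [625.  42.]
[626.7  44.1]
[678.3  33.7]
[665.9 -28.6]
[617.2 -18.7]
[666.5 -30.3]
[616.4 -19.9]
```

Run:
```python
from h import *
np.set_printoptions(precision=1,suppress=True)
def box(a,b,zs): return np.array([[sx*a/2,sy*b/2,z] for z in zs for sx,sy in((1,1),(1,-1),(-1,-1),(-1,1))])
T=crop([[145,68],[291,96],[266,213],[123,187]],240,170,5)
S=crop([[130,78],[245,68],[268,170],[155,180],[265,262],[153,272]],244,185,5)
o=[("top",i,T[i]) for i in range(4)]+[("side",i,p) for i,p in zip((3,0,1,2,5,6),S)]
print("tin",fit(box(52,64,(30,-30)),o,[640,0,30,-10]))
T=crop([[85,50],[617,95],[582,472],[42,430]],95,175,5)
S=crop([[62,92],[428,35],[558,372]],175,120,6)
o=[("top",i,T[i]) for i in range(4)]+[("side",i,p) for i,p in zip((3,0,1),S)]
print("tray z of origin",fit(box(170,240,(17,)),o,[600,250,0,-5]))
print([tri(a,b) for a,b in zip(T[[3,0,1]],S)])
T=crop([[122,168],[250,165],[254,287],[124,289]],95,175,5)
S=crop([[217,72],[325,47],[362,118],[258,135],[363,183],[266,207]],175,120,6)
o=[("top",i,T[i]) for i in range(4)]+[("side",i,p) for i,p in zip((3,0,1,2,5,6),S)]
print("loaf",fit(box(53,57,(40,0)),o,[600,300,0,0]))
T=crop([[42,75],[638,42],[677,460],[75,500]],330,220,6)
print("mat",fit(box(160,230,(8,)),[("top",i,T[i]) for i in range(4)],[550,-200,0,5]))
T=crop([[145,214],[326,217],[326,385],[147,382]],330,220,6)
print("dtin",fit(box(60,64,(52,)),[("top",i,T[i]) for i in range(4)],[550,-200,0,5]))
im=cv2.imread("pics/side0.png")[270:410,190:330]
cv2.imwrite("pics/c5.png",cv2.resize(im,None,fx=4,fy=4,interpolation=cv2.INTER_CUBIC))
```

```text
tin (array([646.3,   6.2,  31.2,  -9.8]), np.float64(0.6037584884711293))
tray z of origin (array([578.6, 272.3,  -0.2,  -3.2]), np.float64(0.4971922765889474))
[array([500. , 396.9,  16.9]), array([671. , 387.9,  15.6]), array([656.5, 147.8,  17.2])]
loaf (array([590.9, 329.6,   4.8,   3.7]), np.float64(1.4749976574877621))
mat (array([ 507.4, -246.7,   -5.7,    5. ]), np.float64(0.3049288780719337))
dtin (array([ 496. , -185.7,   18.7,    0.7]), np.float64(0.2870639781753539))
```

View pics/c5.png

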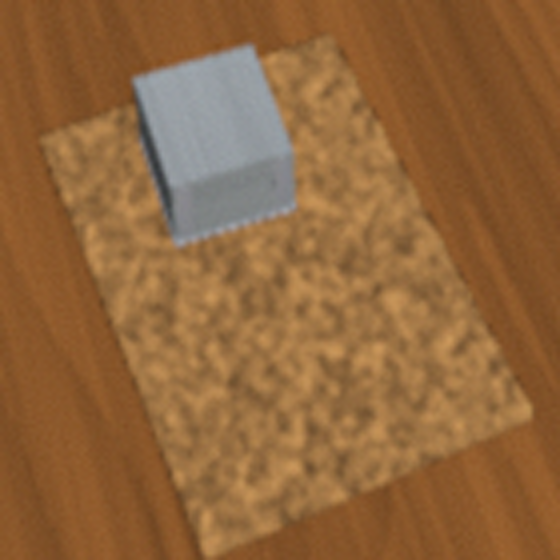

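The side crop shows the mat corners at crop (42,133), (330,38), (532,412), (207,555), with the done tin's top at (133,77), (252,45), (293,150), (172,185). I'll refit both using the two views.

Run:
```python
from h import *
np.set_printoptions(precision=1,suppress=True)
def box(a,b,zs): return np.array([[sx*a/2,sy*b/2,z] for z in zs for sx,sy in((1,1),(1,-1),(-1,-1),(-1,1))])
T=crop([[42,75],[638,42],[677,460],[75,500]],330,220,6)
S=crop([[42,133],[330,36],[532,408],[207,550]],190,270,4)
o=[("top",i,T[i]) for i in range(4)]+[("side",i,p) for i,p in zip((3,0,1,2),S)]
print("mat",fit(box(160,230,(8,)),o,[550,-200,0,5]))
T=crop([[145,214],[326,217],[326,385],[147,382]],330,220,6)
S=crop([[133,77],[252,45],[293,150],[172,185],[294,208],[176,244]],190,270,4)
o=[("top",i,T[i]) for i in range(4)]+[("side",i,p) for i,p in zip((3,0,1,2,5,6),S)]
print("dtin",fit(box(60,64,(52,0)),o,[550,-200,0,5]))
```

```text
mat (array([ 507.6, -244.6,   -0.4,    5. ]), np.float64(1.780150296304214))
dtin (array([ 495.7, -187.7,    9. ,    0.6]), np.float64(0.501502662061057))
```

Everything agrees to a few mm:

| Item | x (mm) | y (mm) | yaw |
|---|---|---|---|
| Tin | 646 | 6 | -10° |
| Tray | 579 | 272 | -3° |
| Loaf on tray | 591 | 329 | 4° |
| Mat | 508 | -245 | 5° |
| Done tin | 496 | -187 | 1° |

A row can only turn the tool about its finger axis, so the 45° tilt has to come from somewhere else. First I'll move high over the table and watch how the tool behaves.

```bash
python3 -m handwheel '[[9,[-21,-15,27],8],[9,[-21,-15,27],8],[9,[-21,-15,27],8],[9,[-21,-15,27],8],[9,[-21,-15,27],8],[9,[-21,-15,27],8],[9,[-21,-15,27],8],[9,[-21,-15,27],8]]' 30; python3 -c "
from workcell import state;s=state();print(s['qpos'].round(1),s['ee_pos'].round(1),s['ee_rot'].round(1))"
```

```text
time_s: 0.9
ee_pos: [359.0, -277.4, 328.6]
ee_rot: [-89.9, 0.0, -82.4]
force: [-0.3, -0.4, 0.2]
gripper_width: 90.1
[-39.2   3.5  87.1   0.1  89.3  43.2] [ 359.  -277.4  328.6] [-89.9   0.  -82.4]
```

```bash
python3 -m handwheel '[[9,[-27,0,24],8],[9,[-27,0,24],8],[9,[-27,0,24],8],[9,[-27,0,24],8],[9,[-27,0,24],8],[9,[-27,0,24],8],[9,[-27,0,24],8],[9,[-27,0,24],8]]'; python3 -m handwheel '[[9,[0,-5,50],0],[9,[0,-5,50],0],[9,[0,-5,50],0],[9,[0,-5,50],0],[9,[0,-5,50],0],[9,[0,-5,50],0],[9,[0,-5,50],0],[9,[0,-5,50],0]]'; python3 -c "
from workcell import state;s=state();print(s['qpos'].round(1),s['ee_pos'].round(1),s['ee_rot'].round(1))"
```

```text
time_s: 1.7
ee_pos: [562.8, 25.5, 328.0]
ee_rot: [-90.0, 0.1, -90.2]
force: [0.2, -0.9, 0.6]
gripper_width: 89.7
time_s: 2.5
ee_pos: [852.2, 20.4, 308.8]
ee_rot: [-88.3, 0.2, -90.3]
force: [0.3, 0.0, 0.6]
gripper_width: 90.2
[5.000e-01 5.070e+01 1.250e+01 1.000e-01 1.151e+02 9.090e+01] [852.2  20.4 308.8] [-88.3   0.2 -90.3]
```

The tool tilted forward slightly at full stretch (roll -90 to -88.3). Each call restarts from the measured pose, so the tilt may build up. I'll test that.

```bash
python3 -m handwheel '[[9,[0,-50,50],0],[9,[0,-50,50],0],[9,[0,-50,50],0],[9,[0,-50,50],0]]'; python3 -c "
from workcell import state;s=state();print(s['qpos'].round(1),s['ee_pos'].round(1),s['ee_rot'].round(1))"; python3 -m handwheel '[[9,[0,0,90],0],[9,[0,0,90],0],[9,[0,0,90],0],[9,[0,0,90],0]]'; python3 -c "
from workcell import state;s=state();print(s['qpos'].round(1),s['ee_pos'].round(1),s['ee_rot'].round(1))"
```

```text
time_s: 2.9
ee_pos: [840.3, 17.2, 351.5]
ee_rot: [-85.8, 0.2, -90.3]
force: [-0.1, -0.8, 0.5]
gripper_width: 90.2
[  0.3  47.9  12.3   0.2 115.7  90.7] [840.3  17.2 351.5] [-85.8   0.2 -90.3]
time_s: 3.3
ee_pos: [903.4, 14.3, 278.8]
ee_rot: [-83.5, 0.3, -90.3]
force: [0.6, 0.4, 0.7]
gripper_width: 90.0
[1.000e-01 5.290e+01 1.230e+01 2.000e-01 1.083e+02 9.040e+01] [903.4  14.3 278.8] [-83.5   0.3 -90.3]
```

```bash
for i in 1 2; do python3 -m handwheel '[[9,[0,0,90],0],[9,[0,0,90],0]]'|sed -n 1,3p;  done; python3 -m handwheel '[[9,[0,-60,60],0],[9,[0,-60,60],0],[9,[0,-60,60],0],[9,[0,-60,60],0],[9,[0,-60,60],0],[9,[0,-60,60],0],[9,[0,-60,60],0],[9,[0,-60,60],0]]' | sed -n 1,3p; python3 -c "
from workcell import state;s=state();print(s['qpos'].round(1),s['ee_pos'].round(1),s['ee_rot'].round(1))"
```

```text
time_s: 3.5
ee_pos: [935.0, 12.9, 250.8]
ee_rot: [-81.3, 0.3, -90.2]
time_s: 3.7
ee_pos: [963.0, 11.7, 228.4]
ee_rot: [-79.0, 0.3, -90.2]
time_s: 4.5
ee_pos: [907.5, 7.3, 350.2]
ee_rot: [-76.5, 0.4, -90.2]
[ -0.4  48.6  12.3   0.4 105.6  90. ] [907.5   7.3 350.2] [-76.5   0.4 -90.2]
```

The tilt builds up by about 2.2° per call, even with short calls, so I'll carry on to 45°.

```bash
python3 -m handwheel '[[9,[0,-25,60],0],[9,[0,-25,60],0]]'|sed -n 2,3p
python3 -m handwheel '[[9,[0,-25,60],0],[9,[0,-25,60],0]]'|sed -n 2,3p
python3 -m handwheel '[[9,[0,-25,60],0]]'|sed -n 2,3p
python3 -m handwheel '[[9,[0,-25,60],0]]'|sed -n 2,3p
python3 -m handwheel '[[9,[0,-40,60],0],[9,[0,-40,60],0]]'|sed -n 2,3p
python3 -c "
from workcell import state;s=state();print(s['qpos'].round(1),s['ee_pos'].round(1),s['ee_rot'].round(1))"
```

```text
ee_pos: [920.3, 6.3, 358.8]
ee_rot: [-74.0, 0.4, -90.2]
ee_pos: [931.0, 5.2, 370.5]
ee_rot: [-71.5, 0.4, -90.2]
ee_pos: [938.8, 4.8, 379.8]
ee_rot: [-69.6, 0.4, -90.2]
ee_pos: [945.7, 4.3, 392.2]
ee_rot: [-67.5, 0.5, -90.2]
ee_pos: [938.8, 3.4, 427.0]
ee_rot: [-65.0, 0.5, -90.2]
[-0.8 44.9 12.3  0.7 97.9 89.8] [938.8   3.4 427. ] [-65.    0.5 -90.2]
```

```bash
python3 -m handwheel '[[9,[34,-5,-4],0],[9,[34,-5,-4],0],[9,[34,-5,-4],0],[9,[34,-5,-4],0],[9,[34,-5,-4],0],[9,[34,-5,-4],0],[9,[34,-5,-4],0]]'|sed -n 2,3p
python3 -m handwheel '[[9,[24,-25,60],0]]'|sed -n 2,3p
python3 -m handwheel '[[9,[24,-25,60],0]]'|sed -n 2,3p
python3 -m handwheel '[[9,[24,-25,60],0]]'|sed -n 2,3p
python3 -c "
from workcell import state;s=state();print(s['qpos'].round(1),s['ee_pos'].round(1),s['ee_rot'].round(1))
from scipy.spatial.transform import Rotation as R
print(R.from_euler('xyz',s['ee_rot'],degrees=True).as_matrix().round(3))"
```

```text
ee_pos: [863.8, -330.1, 440.4]
ee_rot: [-63.9, 0.1, -90.4]
ee_pos: [867.7, -341.1, 448.9]
ee_rot: [-62.2, -0.6, -91.2]
ee_pos: [873.9, -340.9, 463.3]
ee_rot: [-60.2, -1.2, -91.7]
ee_pos: [878.5, -343.5, 478.1]
ee_rot: [-58.2, -1.8, -91.9]
[-26.5  42.7  12.3  11.3  95.   69. ] [ 878.5 -343.5  478.1] [-58.2  -1.8 -91.9]
[[-0.034  0.526  0.85 ]
 [-0.999 -0.044 -0.012]
 [ 0.031 -0.849  0.527]]
```

```bash
python3 -m handwheel '[[9,[24,-25,60],0]]'|sed -n 2,3p
python3 -m handwheel '[[9,[24,-25,60],0]]'|sed -n 2,3p
python3 -m handwheel '[[9,[24,-25,60],0]]'|sed -n 2,3p
python3 -m handwheel '[[9,[24,-25,60],0]]'|sed -n 2,3p
python3 -m handwheel '[[9,[24,-15,60],0]]'|sed -n 2,3p
python3 -m handwheel '[[9,[24,-15,60],0]]'|sed -n 2,3p
python3 -c "
from workcell import state;s=state();print(s['time_s'],s['qpos'].round(1),s['ee_pos'].round(1),s['ee_rot'].round(1))
from scipy.spatial.transform import Rotation as R
print(R.from_euler('xyz',s['ee_rot'],degrees=True).as_matrix().round(3))"
```

```text
ee_pos: [881.6, -348.0, 493.1]
ee_rot: [-56.2, -2.4, -92.1]
ee_pos: [883.4, -353.2, 508.8]
ee_rot: [-54.2, -3.0, -92.4]
ee_pos: [884.0, -358.3, 525.2]
ee_rot: [-52.2, -3.5, -92.7]
ee_pos: [883.6, -363.1, 542.6]
ee_rot: [-50.3, -4.1, -93.1]
ee_pos: [886.7, -368.4, 557.9]
ee_rot: [-48.2, -4.7, -93.6]
ee_pos: [889.9, -373.5, 571.4]
ee_rot: [-46.2, -5.2, -94.1]
6.9 [-28.5  39.2  12.3  13.1  86.2  67.7] [ 889.9 -373.5  571.4] [-46.2  -5.2 -94.1]
[[-0.07   0.686  0.725]
 [-0.993 -0.114  0.011]
 [ 0.091 -0.719  0.689]]
```

The tilt is now 44–46° with the heading at -9.4°, which matches the tin. Before reaching in I'll check the clearance to the yellow box behind the tin and work out the grasp move.

```bash
cat >> h.py <<'E'
def tool():
    s=state(); m=R.from_euler('xyz',s['ee_rot'],degrees=True).as_matrix(); return np.array(s['ee_pos']),m,s
def shift(target):
    p,m,s=tool(); return (m.T@(np.array(target)-p))/10
def turn_level():
    p,m,s=tool(); # turn about tool y making tool x horizontal
    return np.degrees(np.arctan2(m[2,0],m[2,2]))
E
python3 - <<'E'
from h import *
np.set_printoptions(precision=1,suppress=True)
im=cv2.imread("pics/top0.png")[225:275,225:285]
im2=cv2.imread("pics/side0.png")[180:240,200:260]
k=6;cv2.imwrite("pics/c6.png",cv2.hconcat([cv2.resize(im,(360,360),interpolation=cv2.INTER_CUBIC)[:300] if 0 else cv2.copyMakeBorder(cv2.resize(im,None,fx=6,fy=6),0,60,0,0,cv2.BORDER_CONSTANT),cv2.resize(im2,None,fx=6,fy=6)]))
p,m,s=tool();f=m[:,1]
tcp=np.array([636.4,7.9,33])+18.8*f
print(f,tcp,tcp-150*f,shift(tcp-150*f),shift(tcp),turn_level())
E
```

```text
[ 0.7 -0.1 -0.7] [649.3   5.8  19.5] [546.4  22.9 127.3] [-41.    3.9 -55. ] [-41.   18.9 -55. ] 7.493757310130908
```

View pics/c6.png

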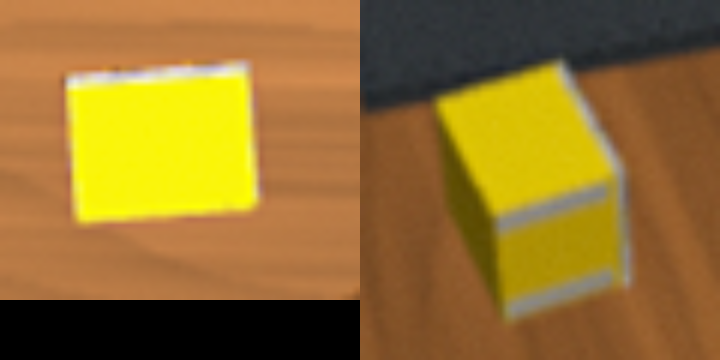

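Run:
```python
from h import *
np.set_printoptions(precision=1,suppress=True)
T=crop([[67,76],[247,64],[258,207],[77,222]],225,225,6)
S=crop([[78,97],[200,62],[258,165],[138,217]],200,180,6)
# top order farL,farR,nearR,nearL ; side nearL,farL,farR,nearR
for a,b in((0,1),(1,2),(2,3),(3,0)): print(tri(T[a],S[b]))
```

```text
[557.3 101.5  60.9]
[562.5  37.1  65.6]
[513.2  31.4  59.6]
[506.5  95.8  62.9]
```

The yellow box's top edge sits at about x 562, y 33–101, z 62, right where the gripper body's underside would pass. So I'll grip about 10 mm further up and back on the tin (tin x -7, z +14) and come straight down.

```bash
cat > tgt.py <<'E'
import sys
from h import *
np.set_printoptions(precision=2,suppress=True)
t=eval(sys.argv[1]); p,m,s=tool(); f=m[:,1]; d=18.8*f
print(s['time_s'].__round__(2),"TCP",p,"f",f,"x",m[:,0],"q",s['qpos'].round(0),"w",round(s['gripper_width'],1))
print("shift cm",shift(np.array(t)+d),"level",round(turn_level(),1))
E
python3 tgt.py "[639.4,7.4,144]"
```

```text
6.9 TCP [ 889.92 -373.52  571.43] f [ 0.69 -0.11 -0.72] x [-0.07 -0.99  0.09] q [-28.  39.  12.  13.  86.  68.] w 89.8
shift cm [-39.95  11.08 -47.17] level 7.5
```

```bash
python3 -m handwheel '[[9,[-32,8,-38],7.5],[9,[-32,8,-38],7.5],[9,[-32,8,-38],7.5],[9,[-32,8,-38],7.5],[9,[-32,8,-38],7.5],[9,[-32,8,-38],7.5],[9,[-32,8,-38],7.5],[9,[-32,8,-38],7.5],[9,[-32,8,-38],7.5],[9,[-32,8,-38],7.5]]'; python3 tgt.py "[639.4,7.4,144]"
```

```text
time_s: 7.9
ee_pos: [710.3, -97.2, 255.9]
ee_rot: [-45.9, 0.0, -99.5]
force: [1.2, 0.2, -0.1]
gripper_width: 89.9
7.9 TCP [710.31 -97.19 255.94] f [ 0.69 -0.11 -0.72] x [-0.16 -0.99 -0.  ] q [ -8.   9. 106.  -2.  20.  93.] w 89.9
shift cm [ -9.14   3.85 -14.06] level -0.1
```

```bash
python3 -m handwheel '[[9,[-9.1,3.9,-14.1],0],[9,[-9.1,3.9,-14.1],0],[9,[-9.1,3.9,-14.1],0],[9,[-9.1,3.9,-14.1],0],[9,[-9.1,3.9,-14.1],0],[9,[-9.1,3.9,-14.1],0]]'; python3 tgt.py "[639.4,7.4,44]"
python3 - <<'E'
from h import *
grab("top","pics/t1.png",(200,130,400,280),3)
grab("side","pics/s1.png",(180,100,380,250),3)
E
```

```text
time_s: 8.5
ee_pos: [653.2, -2.3, 144.2]
ee_rot: [-48.0, 0.7, -98.3]
force: [-0.2, 0.2, -0.7]
gripper_width: 89.7
8.5 TCP [653.18  -2.35 144.24] f [ 0.66 -0.09 -0.74] x [-0.14 -0.99 -0.01] q [  3.  11. 121. -48.   9. 146.] w 89.7
shift cm [-0.64  8.33 -7.83] level -1.1
```

View pics/s1.png

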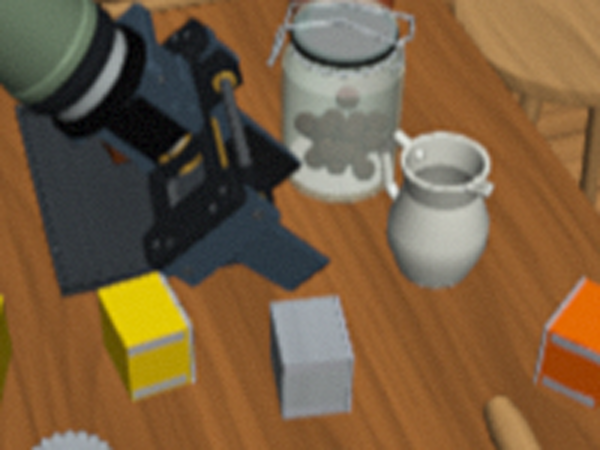

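The side view shows the tin untouched, with the gripper above and behind it. The wrist ran into its singularity, though: q5 is 9°, q4 is -48° and q6 is at its limit. I need the other wrist branch (q4 near 180). I'll back out to the far right, correct the tilt again, and come in on the side where q4 grows.

```bash
python3 tgt.py "[875,-370,560]"
```

```text
8.6 TCP [655.69  -3.64 147.22] f [ 0.67 -0.09 -0.74] x [-0.15 -0.99 -0.01] q [  3.  11. 121. -48.   9. 147.] w 90.2
shift cm [ 32.36 -10.78  48.16] level -1.3
```

```bash
python3 -m handwheel '[[9,[32,-11,48],0],[9,[32,-11,48],0],[9,[32,-11,48],0],[9,[32,-11,48],0],[9,[32,-11,48],0],[9,[32,-11,48],0],[9,[32,-11,48],0],[9,[32,-11,48],0],[9,[32,-11,48],0],[9,[32,-11,48],0]]'; python3 tgt.py "[875,-370,570]"
```

```text
time_s: 9.6
ee_pos: [813.8, -259.9, 424.7]
ee_rot: [-47.5, 0.9, -98.6]
force: [1.8, 0.6, 0.3]
gripper_width: 90.2
9.6 TCP [ 813.77 -259.93  424.67] f [ 0.67 -0.09 -0.74] x [-0.15 -0.99 -0.02] q [-23.  19.  68.  13.  53.  72.] w 90.2
shift cm [ 9.74 -3.74 15.6 ] level -1.3
```

```bash
python3 -m handwheel '[[9,[17,-6,24],0],[9,[17,-6,24],0],[9,[17,-6,24],0],[9,[17,-6,24],0],[9,[17,-6,24],0]]'|sed -n 2,3p;  python3 -m handwheel '[[9,[40,-15,60],0]]'|sed -n 2,3p;  python3 tgt.py "[875,-370,570]"
```

```text
ee_pos: [883.5, -395.0, 562.8]
ee_rot: [-46.2, 0.8, -98.9]
ee_pos: [881.5, -415.8, 558.2]
ee_rot: [-45.6, 0.9, -99.3]
10.2 TCP [ 881.51 -415.81  558.17] f [ 0.69 -0.1  -0.71] x [-0.16 -0.99 -0.02] q [-32.  40.  13.  16.  85.  72.] w 90.2
shift cm [-4.43  0.11 -0.21] level -1.3
```

```bash
python3 tgt.py "[600,-260,220]"
```

```text
10.2 TCP [ 881.51 -415.81  558.17] f [ 0.69 -0.1  -0.71] x [-0.16 -0.99 -0.02] q [-32.  40.  13.  16.  85.  72.] w 90.2
shift cm [-10.29   4.94 -45.43] level -1.3
```

```bash
python3 -m handwheel '[[9,[-10,5,-45],0],[9,[-10,5,-45],0],[9,[-10,5,-45],0],[9,[-10,5,-45],0],[9,[-10,5,-45],0],[9,[-10,5,-45],0],[9,[-10,5,-45],0],[9,[-10,5,-45],0],[9,[-10,5,-45],0],[9,[-10,5,-45],0]]'|sed -n 2,3p;  python3 tgt.py "[480,-210,180]"
```

```text
ee_pos: [627.2, -273.8, 228.3]
ee_rot: [-45.1, 0.6, -99.5]
11.2 TCP [ 627.15 -273.84  228.33] f [ 0.7  -0.11 -0.71] x [-0.17 -0.99 -0.01] q [-34.   9. 112.  46.  24.  29.] w 89.8
shift cm [ -3.81  -5.67 -14.46] level -0.8
```

```bash
python3 -m handwheel '[[9,[-3.8,-5.6,-14.5],0],[9,[-3.8,-5.6,-14.5],0],[9,[-3.8,-5.6,-14.5],0],[9,[-3.8,-5.6,-14.5],0],[9,[-3.8,-5.6,-14.5],0],[9,[-3.8,-5.6,-14.5],0]]'|sed -n 2,3p;  python3 tgt.py "[639,7,144]"
```

```text
ee_pos: [495.9, -215.2, 169.9]
ee_rot: [-44.7, 0.3, -99.7]
11.8 TCP [ 495.9  -215.25  169.87] f [ 0.7  -0.12 -0.7 ] x [-0.17 -0.99 -0.01] q [-39.   0. 132.  74.  21.  -4.] w 90.2
shift cm [-24.29  11.18   5.36] level -0.5
```

On the correct branch now. To plan the rest within the joint ranges, I'll fit the arm's link lengths to the logged poses and check joint angles for the grasp, the half turn, the tray and the mat.

```bash
cat > kin.py <<'E'
from h import *
D=[([0.5,50.7,12.5,115.1],852.4,308.8),([0,18.35,89.706,72.04],574.4,176.4),([0,3.5,87.1,89.3],453.7,328.6),([0,47.9,12.3,115.7],840.5,351.5),([0,52.9,12.3,108.3],903.5,278.8),([0,48.6,12.3,105.6],907.5,350.2),([0,44.9,12.3,97.9],938.8,427)]
A=[];y=[]
for q,r,z in D:
    t2=np.radians(q[1]);t3=np.radians(q[1]+q[2]);t5=np.radians(q[1]+q[2]+q[3])
    A.append([1,0,np.sin(t2),np.sin(t3),np.cos(t3),np.sin(t5)]);y.append(r)
    A.append([0,1,np.cos(t2),np.cos(t3),-np.sin(t3),np.cos(t5)]);y.append(z)
A=np.array(A);y=np.array(y)
w,res,rk,sv=np.linalg.lstsq(A,y,rcond=None)
a1,h,a2,a3,b,L=w
ROT0=None
def rot(ax,d): return R.from_euler(ax,d,degrees=True).as_matrix()
def fk(q):
    # base: rotate about z q1; links rotate about y by +q (from up toward forward)
    R1=rot('z',q[0]);R2=R1@rot('y',q[1]);R3=R2@rot('y',q[2]);R4=R3@rot('z',S4*q[3]);R5=R4@rot('y',q[4]);R6=R5@rot('z',S6*q[5])
    p=R1@[a1,0,h]+R2@[0,0,a2]+R3@[b,0,a3]+R5@[0,0,L]
    return p,R6@TR
S4=S6=1
TR=np.eye(3)
LO=np.array([-177.97,-48.28,12.27,-77.06,2.81,-146.56]);HI=np.array([177.97,115.42,149.76,257.06,150.46,146.56])
# tool: y = R6 z ; at q6=0 tool x = radial out when pointing down -> R6 x=-radial(when down): 
TR=np.array([[-1,0,0],[0,0,1],[0,1,0]],float)
def check():
    best=None
    for q,p,e in Q:
        pp,m=fk(q); print(np.round(pp-p,1),np.round(np.degrees(R.from_matrix(m.T@R.from_euler('xyz',e,degrees=True).as_matrix()).magnitude()),1))
Q=[([-34,9,112,46,24,29],[627,-274,228],[-45.1,.6,-99.5]),([-28.5,39.2,12.3,13.1,86.2,67.7],[890,-373.5,571.4],[-46.2,-5.2,-94.1]),([-39,0,132,74,21,-4],[495.9,-215.2,169.9],[-44.7,.3,-99.7])]
def ik(p,m,q0):
    def r(q):
        pp,mm=fk(q); return np.r_[(pp-p)/5,R.from_matrix(mm.T@m).as_rotvec(degrees=True)]
    s=least_squares(r,np.clip(q0,LO+.1,HI-.1),bounds=(LO,HI)); return s.x,np.abs(s.fun).max()
E
python3 - <<'E'
import kin
from kin import *
print(w.round(1),np.abs(A@w-y).max())
for kin.S4 in(1,-1):
  for kin.S6 in (1,-1): print(kin.S4,kin.S6); check()
E
```

```text
[-2.000e-01  1.408e+02  5.915e+02  4.174e+02  2.550e+01  3.725e+02] 0.6496252256831667
1 1
[ -6.9 -12.8  -5.3] 0.5
[ -5.4 -11.   -0.3] 0.0
[ -5.8 -16.6   4.2] 0.7
1 -1
[ -6.9 -12.8  -5.3] 58.0
[ -5.4 -11.   -0.3] 135.4
[ -5.8 -16.6   4.2] 8.1
-1 1
[-128.8 -193.5   -5.3] 92.2
[ -85.8 -159.    -0.3] 26.2
[-167.3 -216.     4.2] 147.8
-1 -1
[-128.8 -193.5   -5.3] 146.5
[ -85.8 -159.    -0.3] 138.4
[-167.3 -216.     4.2] 140.3
```

```bash
sed -i 's/R3@\[b,0,a3\]/R3@[b,11.6,a3]/' kin.py
cat > plan.py <<'E'
from kin import *
np.set_printoptions(precision=0,suppress=True,linewidth=150)
def toolR(head,steep,turn):
    hd=np.radians(head);st=np.radians(steep)
    f=np.array([np.cos(hd)*np.cos(st),np.sin(hd)*np.cos(st),-np.sin(st)])
    x=np.array([np.sin(hd),-np.cos(hd),0]); z=np.cross(x,f)
    m=np.c_[x,f,z]; return m@rot('y',turn)
def allik(G,m):
    out=[]
    for q4 in (-60,0,60,120,180,230):
        for q6 in (-120,-40,40,120):
            q,e=ik(np.array(G)+18.8*m[:,1],m,[np.degrees(np.arctan2(G[1],G[0])),5,125,q4,15,q6])
            if e<.3 and not any(np.abs(q-o).max()<2 for o in out): out.append(q)
    return out
if __name__=="__main__":
    check()
    for hd in (-9,-4,0,6,12):
        for nm,G,t in (("tin",[639,7,44],0),("tin up",[639,7,110],0),("tin up turned",[639,7,110],180),("tray",[565,212,38],180),("mat",[495,-290,44],180),("matun",[495,-290,44],0)):
            print(hd,nm,*allik(G,toolR(hd,45,t)))
E
python3 plan.py
```

```text
[-0. -3. -5.] 0.5
[ 0. -1. -0.] 0.0
[ 2. -8.  4.] 0.7
-9 tin [   5.   24.  131.  208.   21. -107.]
-9 tin up [   5.   16.  127.  234.   12. -134.]
-9 tin up turned [  5.  16. 127. 234.  12.  46.]
-9 tray [ 37.  25. 130. 254.  32.  55.]
-9 mat [-47.  22. 136. 120.  30. 118.]
-9 matun [-47.  22. 136. 120.  30. -62.]
-4 tin [  2.  24. 131. 192.  20. -97.]
-4 tin up [   2.   16.  127.  207.    9. -113.]
-4 tin up turned [  2.  16. 127. 207.   9.  67.]
-4 tray [ 34.  24. 132. 243.  29.  59.]
-4 mat [-50.  22. 134. 109.  32. 122.]
-4 matun [-50.  22. 134. 109.  32. -58.]
0 tin [ -1.  24. 132. 179.  20. -89.]
0 tin up [ -1.  16. 128. 177.   8. -87.]
0 tin up turned [ -1.  16. 128. 177.   8.  93.]
0 tray [ 32.  24. 133. 234.  28.  63.]
0 mat [-52.  23. 133. 101.  34. 125.]
0 matun [-52.  23. 133. 101.  34. -55.]
6 tin [ -5.  24. 131. 159.  21. -77.]
6 tin up [ -5.  16. 127. 136.  11. -54.]
6 tin up turned [ -5.  16. 127. 136.  11. 126.]
6 tray [ 29.  23. 135. 219.  26.  71.]
6 mat [-54.  24. 130.  91.  38. 128.]
6 matun [-54.  24. 130.  91.  38. -52.]
12 tin [ -8.  24. 131. 140.  22. -67.]
12 tin up [ -8.  16. 127. 113.  15. -38.]
12 tin up turned [ -8.  16. 127. 113.  15. 142.]
12 tray [ 25.  23. 136. 202.  24.  79.]
12 mat [-55.  25. 127.  82.  41. 131.]
12 matun [-55.  25. 127.  82.  41. -49.]
```

Run:
```python
from plan import *
m=toolR(-9.7,45,0)
for G in ([480,-200,110],[550,-90,110],[600,7,110],[639,7,90],[639,7,60],[639,7,44]): print(G,*allik(G,m))
m=toolR(-9.7,45,180)
for G in ([600,7,90],[580,60,80],[560,130,80],[565,205,80],[565,205,60],[565,205,40],[540,205,80],[540,205,60],[540,205,40],[520,200,80],[520,200,40]): print(G,*allik(G,m))
```

```text
[480, -200, 110] [-36.   8. 140. 116.  21. -47.]
[550, -90, 110] [-11.  10. 137. 175.  12. -86.]
[600, 7, 110] [   6.   13.  131.  232.   14. -130.]
[639, 7, 90] [   5.   18.  128.  226.   15. -124.]
[639, 7, 60] [   5.   22.  130.  215.   19. -112.]
[639, 7, 44] [   5.   24.  131.  211.   21. -108.]
[600, 7, 90] [  6.  16. 133. 222.  17.  61.]
[580, 60, 80] [ 15.  17. 134. 234.  22.  57.]
[560, 130, 80] [ 27.  17. 133. 251.  27.  49.]
[565, 205, 80]
[565, 205, 60]
[565, 205, 40] [ 36.  25. 130. 254.  32.  54.]
[540, 205, 80]
[540, 205, 60]
[540, 205, 40] [ 38.  24. 132. 254.  33.  57.]
[520, 200, 80]
[520, 200, 40] [ 40.  23. 135. 254.  34.  59.]
```

With this heading (-9.7°), the grasp, half turn, mat and low tray poses all fit the joint ranges. The tray is tight on q4. I'll go to the tin by a low inside route.

```bash
python3 tgt.py "[480,-200,120]"; python3 tgt.py "[550,-90,115]"
```

```text
11.8 TCP [ 495.9  -215.25  169.87] f [ 0.7  -0.12 -0.7 ] x [-0.17 -0.99 -0.01] q [-39.   0. 132.  74.  21.  -4.] w 90.2
shift cm [-1.21  4.1  -4.83] level -0.5
11.8 TCP [ 495.9  -215.25  169.87] f [ 0.7  -0.12 -0.7 ] x [-0.17 -0.99 -0.01] q [-39.   0. 132.  74.  21.  -4.] w 90.2
shift cm [-13.22   8.09  -1.68] level -0.5
```

```bash
python3 -m handwheel '[[9,[-1.2,4.1,-4.8],-0.5],[9,[-1.2,4.1,-4.8],-0.5],[9,[-5.2,5.4,-3.8],-0.5],[9,[-9.2,6.7,-2.7],-0.5],[9,[-13.2,8.1,-1.7],-0.5],[9,[-13.2,8.1,-1.7],-0.5],[9,[-13.2,8.1,-1.7],-0.5],[9,[-13.2,8.1,-1.7],-0.5]]'|sed -n 1,3p; python3 tgt.py "[600,7,110]";python3 tgt.py "[639.4,7.4,110]"
```

```text
time_s: 12.6
ee_pos: [567.4, -91.8, 103.7]
ee_rot: [-44.4, 0.0, -99.3]
12.6 TCP [567.45 -91.84 103.72] f [ 0.7  -0.11 -0.7 ] x [-0.16 -0.99 -0.  ] q [-11.   9. 137. 173.  12. -84.] w 90.0
shift cm [-10.28   2.6    1.58] level -0.0
12.6 TCP [567.45 -91.84 103.72] f [ 0.7  -0.11 -0.7 ] x [-0.16 -0.99 -0.  ] q [-11.   9. 137. 173.  12. -84.] w 90.0
shift cm [-10.95   5.37   4.3 ] level -0.0
```

```bash
python3 -m handwheel '[[9,[-5,1.3,0.8],0],[9,[-10.3,2.6,1.6],0],[9,[-10.3,2.6,1.6],0],[9,[-11,5.4,4.3],0],[9,[-11,5.4,4.3],0],[9,[-11,5.4,4.3],0],[9,[-11,5.4,4.3],0]]'|sed -n 1,3p; python3 tgt.py "[639.4,7.4,44]"
python3 - <<'E'
from h import *
grab("top","pics/t2.png",(200,130,400,280),3)
grab("side","pics/s2.png",(180,100,380,250),3)
E
```

```text
time_s: 13.3
ee_pos: [655.5, 6.8, 97.7]
ee_rot: [-44.3, 0.1, -99.2]
13.3 TCP [655.51   6.8   97.72] f [ 0.71 -0.11 -0.7 ] x [-0.16 -0.99 -0.  ] q [   5.   16.  127.  232.   13. -131.] w 90.0
shift cm [ 0.21  4.49 -4.96] level -0.1
```

View pics/t2.png

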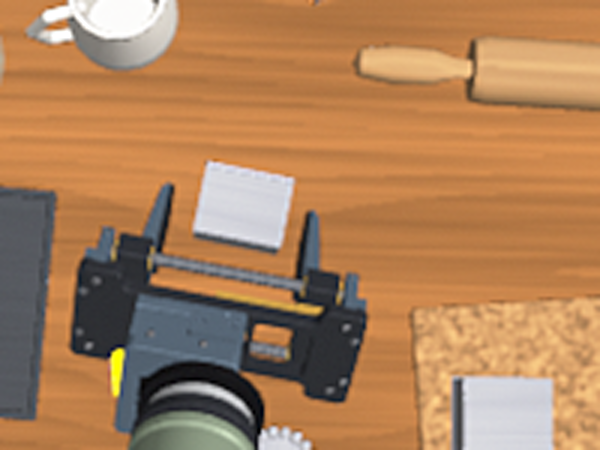

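View pics/s2.png

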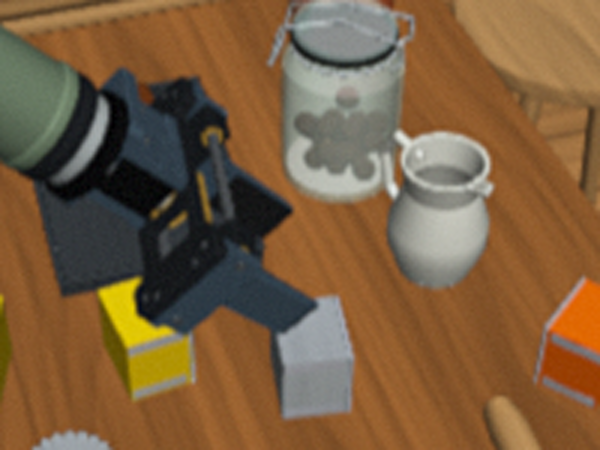

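The top view shows the open fingers straddling the tin (crop (245,205)) squarely, with the yellow box below the gripper's left side. I'll lower straight down and check for contact before closing.

```bash
python3 -m handwheel '[[9,[0.1,1.5,-1.7],0],[9,[0.1,3,-3.3],0],[9,[0.2,4,-4.4],0],[9,[0.2,4.5,-5],0],[9,[0.2,4.5,-5],0]]'; python3 tgt.py "[639.4,7.4,44]"
python3 - <<'E'
from h import *
grab("side","pics/s3.png",(180,100,380,250),3)
E
```

```text
time_s: 13.9
ee_pos: [649.1, 3.3, 28.4]
ee_rot: [-44.6, 0.0, -99.3]
force: [-0.5, -0.5, -0.7]
gripper_width: 89.9
13.9 TCP [649.1    3.29  28.38] f [ 0.7  -0.12 -0.7 ] x [-0.16 -0.99 -0.  ] q [   5.   24.  132.  207.   23. -105.] w 89.9
shift cm [-0.25  0.05  0.39] level -0.0
```

View pics/s3.png

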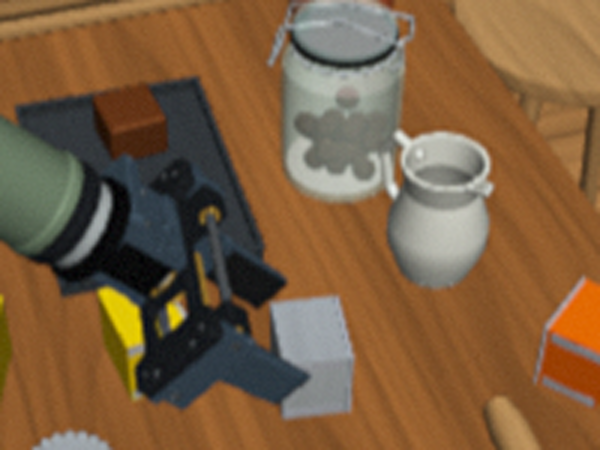

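No contact and the fingers are beside the tin. I'll nudge the last few mm and close.

```bash
python3 -m handwheel '[[9,[-0.25,0,0.4],0],[5.8,[-0.25,0,0.4],0],[5.8,[-0.25,0,0.4],0],[5.8,[-0.25,0,0.4],0],[5.8,[-0.25,0,0.4],0],[5.8,[-0.25,0,0.4],0]]' 40; python3 tgt.py "[639.4,7.4,44]"
```

```text
time_s: 14.55
ee_pos: [653.1, 5.2, 32.7]
ee_rot: [-44.4, 0.0, -99.3]
force: [-2.1, -1.4, 2.8]
gripper_width: 61.9
14.55 TCP [653.08   5.21  32.74] f [ 0.7  -0.12 -0.7 ] x [-0.16 -0.99 -0.  ] q [   5.   24.  131.  209.   22. -107.] w 61.9
shift cm [ 0.01  0.1  -0.16] level -0.0
```

Width 61.9 and a steady force, so the tin is gripped. I'll lift gently and, while that runs, check the joint angles for the route to the tray.

```bash
python3 -m handwheel '[[5.8,[0,-0.7,0.7],0],[5.8,[0,-1.6,1.6],0],[5.8,[0,-2.6,2.6],0],[5.8,[0,-3.3,3.3],0],[5.8,[0,-3.6,3.6],0],[5.8,[0,-3.6,3.6],0]]'; python3 tgt.py "[639.4,7.4,95]"
python3 - <<'E'
from h import *
grab("side","pics/s4.png",(180,100,380,250),3)
from plan import *
m=toolR(-9.7,45,180)
for G in ([639,7,95],[630,60,90],[620,120,80],[600,150,80],[600,180,75],[590,205,65],[590,205,45]):
    q,e=ik(np.array(G)+18.8*m[:,1],m,[20,18,130,235,20,50]); print(G,q,round(e,1))
E
```

```text
time_s: 15.15
ee_pos: [652.1, 5.6, 83.6]
ee_rot: [-44.5, 0.1, -99.3]
force: [-0.2, 0.0, -2.5]
gripper_width: 62.2
15.15 TCP [652.13   5.55  83.58] f [ 0.7  -0.11 -0.7 ] x [-0.16 -0.99 -0.  ] q [   5.   18.  128.  225.   15. -124.] w 62.2
shift cm [ 0.02  0.16 -0.09] level -0.1
[639, 7, 95] [  5.  18. 128. 228.  14.  53.] 0.0
[630, 60, 90] [ 13.  18. 128. 241.  18.  47.] 0.0
[620, 120, 80] [ 22.  20. 127. 251.  23.  44.] 0.0
[600, 150, 80] [ 27.  20. 128. 256.  26.  43.] 0.0
[600, 180, 75] [ 30.  22. 127. 257.  28.  45.] 0.5
[590, 205, 65] [ 34.  23. 127. 257.  30.  48.] 0.7
[590, 205, 45] [ 34.  25. 127. 256.  30.  50.] 0.0
```

View pics/s4.png

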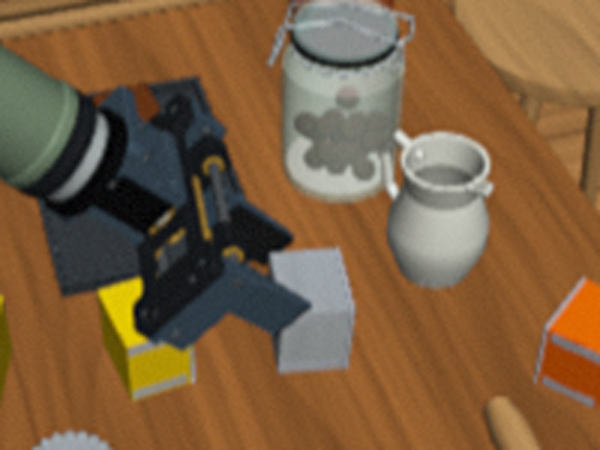

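The tin is lifted and held level. Now the half turn about the fingers, in gentle rows.

```bash
python3 -m handwheel '[[5.8,[0,0,0],4],[5.8,[0,0,0],11],[5.8,[0,0,0],19],[5.8,[0,0,0],27],[5.8,[0,0,0],35],[5.8,[0,0,0],43],[5.8,[0,0,0],51],[5.8,[0,0,0],59],[5.8,[0,0,0],67],[5.8,[0,0,0],75]]'|sed -n 2,3p; python3 -m handwheel '[[5.8,[0,0,0],8],[5.8,[0,0,0],16],[5.8,[0,0,0],24],[5.8,[0,0,0],32],[5.8,[0,0,0],40],[5.8,[0,0,0],48],[5.8,[0,0,0],56],[5.8,[0,0,0],64],[5.8,[0,0,0],72],[5.8,[0,0,0],80]]'|sed -n 1,3p;  python3 -c "
from h import *
p,m,s=tool();print(p,m.round(3),turn_level())"
```

```text
ee_pos: [651.0, 5.7, 81.5]
ee_rot: [-75.7, 43.5, -168.9]
time_s: 17.2
ee_pos: [650.1, 5.9, 80.0]
ee_rot: [-132.5, 17.0, 98.4]
[650.12694536   5.85915485  79.96890245] [[-0.14   0.7   -0.7  ]
 [ 0.946 -0.114 -0.303]
 [-0.292 -0.705 -0.646]] -155.68345851436393
```

```bash
python3 -m handwheel '[[5.8,[0,0,0],7],[5.8,[0,0,0],14],[5.8,[0,0,0],20],[5.8,[0,0,0],24],[5.8,[0,0,0],24.5],[5.8,[0,0,0],24.5]]'|sed -n 1,6p;  python3 - <<'E'
from h import *
np.set_printoptions(precision=3,suppress=True)
p,m,s=tool();print(p,m,turn_level())
grab("side","pics/s5.png",(180,100,380,250),3)
grab("top","pics/t5.png",(200,130,400,280),3)
E
python3 tgt.py "[630,60,90]"; python3 tgt.py "[615,125,80]"
```

```text
time_s: 17.8
ee_pos: [649.6, 5.9, 79.0]
ee_rot: [-135.1, -0.1, 80.7]
force: [-0.2, 0.1, -2.1]
gripper_width: 62.2
[649.59    5.929  79.045] [[ 0.162  0.699 -0.697]
 [ 0.987 -0.114  0.115]
 [ 0.001 -0.706 -0.708]] 179.90195533299956
17.9 TCP [649.81   5.89  79.39] f [ 0.7  -0.11 -0.71] x [0.16 0.99 0.  ] q [  5.  18. 128. 225.  15.  57.] w 61.9
shift cm [ 5.02 -0.87  1.25] level 179.9
17.9 TCP [649.81   5.89  79.39] f [ 0.7  -0.11 -0.71] x [0.16 0.99 0.  ] q [  5.  18. 128. 225.  15.  57.] w 61.9
shift cm [11.19 -1.96  3.76] level 179.9
```

View pics/s5.png

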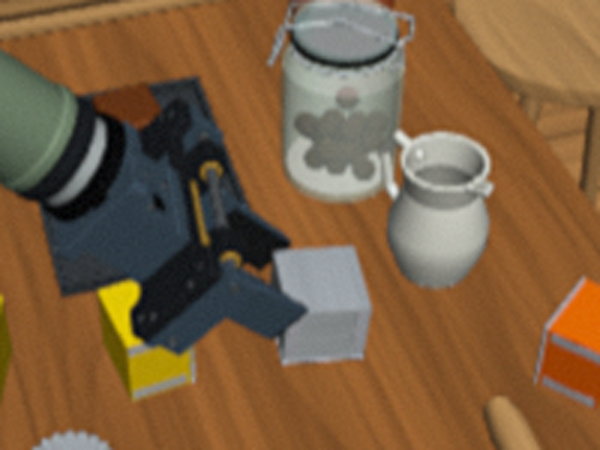

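View pics/t5.png

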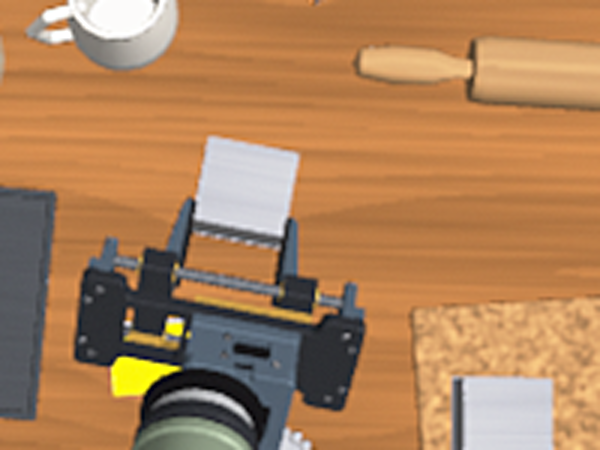

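The tin is upside down: in the top crop its bottom faces up between (205,137) and (285,243). Now carry it in a curve around the yellow box to the tray's free half, at moderate speed.

```bash
python3 -m handwheel '[[5.8,[1,-0.2,0.3],0],[5.8,[3,-0.6,1],0],[5.8,[5.5,-1,1.7],0],[5.8,[8,-1.4,2.5],0],[5.8,[10,-1.8,3.2],0],[5.8,[11.2,-2,3.7],0],[5.8,[11.2,-2,3.7],0]]'|sed -n 1,6p; python3 tgt.py "[575,207,70]"; python3 tgt.py "[600,165,80]"
```

```text
time_s: 18.6
ee_pos: [628.0, 124.8, 67.1]
ee_rot: [-135.1, -0.1, 80.8]
force: [1.0, -0.1, -2.9]
gripper_width: 62.1
18.6 TCP [627.95 124.84  67.05] f [ 0.7  -0.11 -0.71] x [0.16 0.99 0.  ] q [ 23.  20. 128. 250.  23.  45.] w 62.1
shift cm [ 7.27 -2.95  4.41] level 179.9
18.6 TCP [627.95 124.84  67.05] f [ 0.7  -0.11 -0.71] x [0.16 0.99 0.  ] q [ 23.  20. 128. 250.  23.  45.] w 62.1
shift cm [ 3.52 -1.44  1.49] level 179.9
```

```bash
python3 -m handwheel '[[5.8,[1,-0.4,0.6],0],[5.8,[2.8,-1.1,1.7],0],[5.8,[4.8,-1.9,2.9],0],[5.8,[6.3,-2.5,3.8],0],[5.8,[7.2,-3,4.4],0],[5.8,[7.2,-3,4.4],0],[5.8,[7.2,-3,4.4],0],[5.8,[7.2,-3,4.4],0]]'|sed -n 1,6p
python3 - <<'E'
from h import *
np.set_printoptions(precision=3,suppress=True)
p,m,s=tool();print(s['qpos'].round(0),m,turn_level(), "G",p-18.8*m[:,1])
grab("side","pics/s6.png",(150,80,330,230),4)
grab("top","pics/t6.png",(90,150,270,290),4)
E
```

```text
time_s: 19.4
ee_pos: [588.5, 199.8, 51.9]
ee_rot: [-135.6, -0.4, 81.1]
force: [-0.5, -0.0, -3.0]
gripper_width: 62.1
[ 35.  22. 129. 257.  30.  49.] [[ 0.155  0.706 -0.691]
 [ 0.988 -0.106  0.113]
 [ 0.007 -0.7   -0.714]] 179.42869157207434 G [575.222 201.751  65.069]
```

View pics/s6.png

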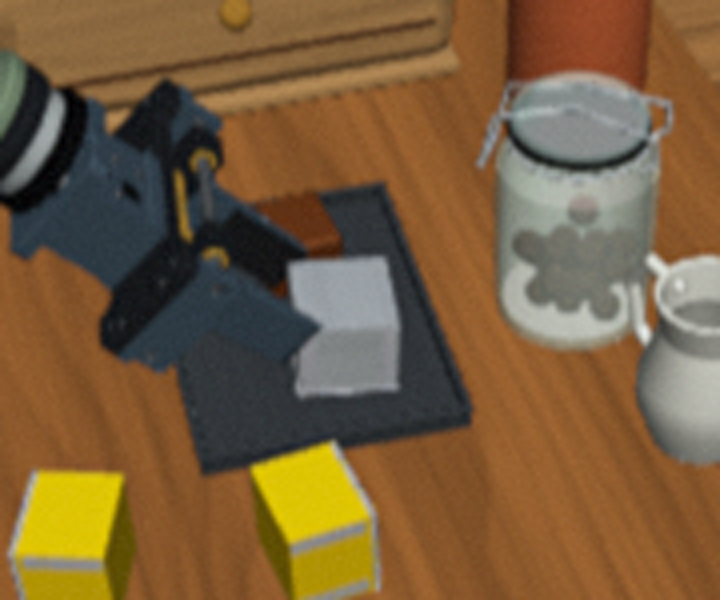

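View pics/t6.png

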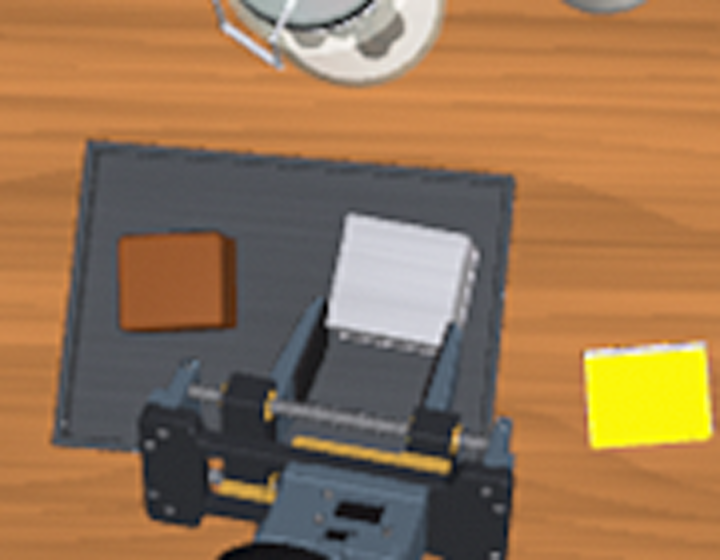

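The tin hangs upside down over the tray's free half, clear of the loaf. I'll triangulate it to get its tilt and rim height.

Run:
```python
from h import *
np.set_printoptions(precision=1,suppress=True)
T=crop([[348,213],[472,235],[447,345],[328,328]],90,150,4)
S=crop([[386,256],[399,325]],150,80,4)
print(tri(T[0],S[0]),tri(T[1],S[1]))
def box6(v,obs):
    pass
mod=np.array([[sx*30,sy*32,z] for z in (0,-52) for sx,sy in((1,1),(1,-1),(-1,-1),(-1,1))],float)
S4=crop([[288,262],[386,256],[399,325],[398,390],[300,397]],150,80,4)
obs=[("top",i,T[i]) for i in range(4)]+[("side",i,p) for i,p in zip((3,0,1,5,6),S4)]
def r(v):
    P=R.from_euler('zyx',v[3:],degrees=True).apply(mod)+v[:3]
    return np.concatenate([proj(n,P[i])[0]-p for n,i,p in obs])
s=least_squares(r,[590,205,80,-10,0,0]);print(s.x,np.abs(s.fun).max())
print(R.from_euler('zyx',s.x[3:],degrees=True).apply([0,0,-52])+s.x[:3])
```

```text
[626.5 227.2  83.4] [615.9 161.4  84.1]
[591.4 198.6  85.1  -8.3   2.9   2. ] 0.6877268888912909
[588.8 200.4  33.2]
```

Rim height is about 32 mm and the tilt about 3°. I'll descend to roughly 8 mm above the tray floor. One centimetre down is [0, 0.70, 0.71] in tool axes.

```bash
python3 -m handwheel '[[5.8,[0,0.3,0.3],0],[5.8,[0,0.8,0.8],0],[5.8,[0,1.2,1.2],0],[5.8,[0,1.5,1.5],0],[5.8,[0,1.5,1.5],0],[5.8,[0,1.5,1.5],0]]'; python3 tgt.py "[575,202,36]"
```

```text
time_s: 20.1
ee_pos: [588.8, 199.9, 30.6]
ee_rot: [-135.6, -0.4, 81.1]
force: [-1.0, 0.6, -2.3]
gripper_width: 62.2
20.1 TCP [588.76 199.87  30.6 ] f [ 0.71 -0.11 -0.7 ] x [0.15 0.99 0.01] q [ 35.  25. 130. 251.  31.  56.] w 62.2
shift cm [0.   0.51 0.59] level 179.4
```

```bash
python3 -m handwheel '[[5.8,[0,0.8,0.8],0]]'; python3 -m handwheel '[[5.8,[0,-0.7,-0.7],0],[5.8,[0,-0.7,-0.7],0]]'
```

```text
time_s: 20.2
ee_pos: [590.4, 200.7, 21.6]
ee_rot: [-135.8, -0.5, 81.1]
force: [-14.1, 11.6, 30.4]
gripper_width: 62.1
time_s: 20.4
ee_pos: [591.2, 201.1, 33.0]
ee_rot: [-136.0, -0.6, 81.1]
force: [0.8, 0.6, -2.2]
gripper_width: 62.5
```

The first knock registered 30 N. I'll do a few more short ones and watch the hanging weight.

```bash
python3 -m handwheel '[[5.8,[0,0.8,0.8],0],[5.8,[0,0,0],0],[5.8,[0,0,0],0]]'; python3 -m handwheel '[[5.8,[0,0.8,0.8],0],[5.8,[0,0,0],0],[5.8,[0,0,0],0]]'
python3 - <<'E'
from h import *
grab("side","pics/s7.png",(180,110,300,210),6)
print(state()['force'])
E
```

```text
time_s: 20.7
ee_pos: [591.7, 201.3, 34.0]
ee_rot: [-136.1, -0.7, 81.1]
force: [0.4, -0.5, -2.5]
gripper_width: 62.2
time_s: 21.0
ee_pos: [592.3, 201.5, 34.8]
ee_rot: [-136.2, -0.8, 81.1]
force: [0.7, -0.4, -2.2]
gripper_width: 62.5
[-0.1775388  -0.24723208 -1.88841578]
```

View pics/s7.png

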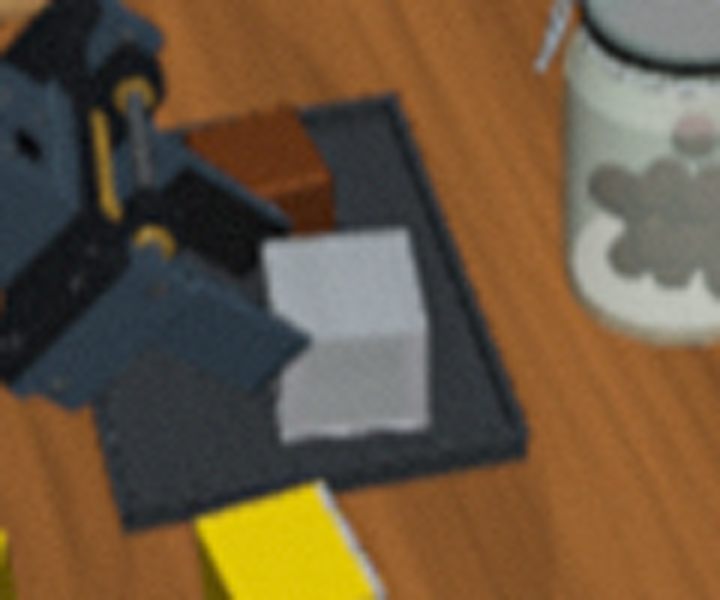

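```bash
python3 -m handwheel '[[5.8,[0,1,1],0]]'|sed -n 2,4p; python3 -m handwheel '[[5.8,[0,-0.8,-0.8],0],[5.8,[0,-0.8,-0.8],0]]'|sed -n 2,4p;python3 -m handwheel '[[5.8,[0,1,1],0]]'|sed -n 2,4p; python3 -m handwheel '[[5.8,[0,-0.8,-0.8],0],[5.8,[0,-0.8,-0.8],0],[5.8,[0,-0.8,-0.8],0]]'|sed -n 2,4p
```

```text
ee_pos: [593.6, 202.4, 22.1]
ee_rot: [-136.3, -1.0, 81.1]
force: [-4.2, 0.7, 1.2]
ee_pos: [593.9, 202.6, 34.2]
ee_rot: [-136.4, -1.1, 81.0]
force: [0.4, 1.0, -0.7]
ee_pos: [595.5, 203.5, 21.9]
ee_rot: [-136.6, -1.3, 81.0]
force: [0.9, -0.1, -2.4]
ee_pos: [595.1, 203.4, 33.0]
ee_rot: [-136.6, -1.3, 81.0]
force: [0.5, 0.1, -2.3]
```

```bash
python3 -m handwheel '[[5.8,[0,1.05,1.1],0]]'|sed -n 2,4p; python3 -m handwheel '[[5.8,[0,-0.8,-0.8],0],[5.8,[0,-0.8,-0.8],0],[5.8,[0,-0.8,-0.8],0]]'|sed -n 2,5p
python3 - <<'E'
from h import *
grab("side","pics/s8.png",(180,110,300,210),6)
grab("top","pics/t8.png",(140,170,240,260),6)
print(state()['force'],state()['time_s'])
E
```

```text
ee_pos: [596.3, 204.5, 19.6]
ee_rot: [-136.8, -1.5, 81.0]
force: [-18.0, 7.7, 18.7]
ee_pos: [595.9, 204.3, 30.9]
ee_rot: [-136.8, -1.5, 81.0]
force: [-0.3, -0.3, -1.4]
gripper_width: 62.8
[ 0.91375849 -0.01831563 -1.7203029 ] 22.25
```

View pics/s8.png

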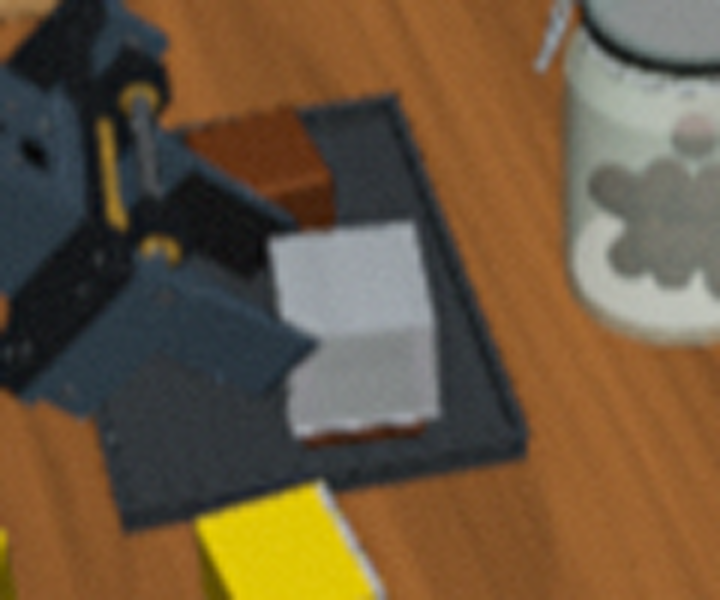

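View pics/t8.png

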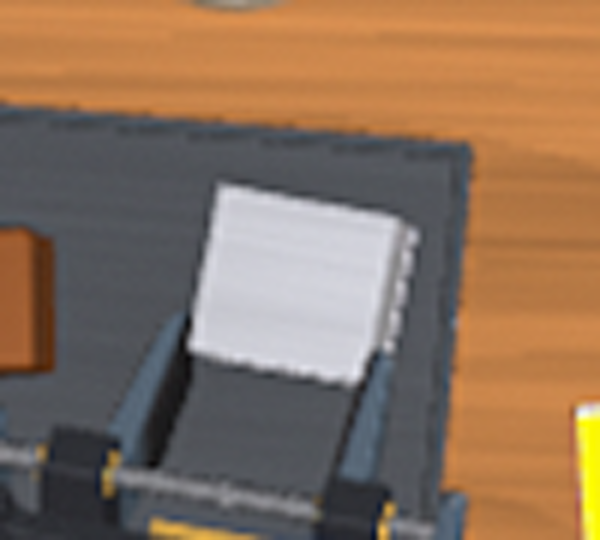

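The side crop shows brown gingerbread below the rim at (365,435), and the hanging weight has fallen, so it's loose. I'll lift slowly straight up and check.

```bash
python3 -m handwheel '[[5.8,[0,-0.3,-0.3],0],[5.8,[0,-0.6,-0.65],0],[5.8,[0,-0.9,-0.95],0],[5.8,[0,-1.2,-1.25],0],[5.8,[0,-1.4,-1.45],0],[5.8,[0,-1.4,-1.45],0]]'|sed -n 1,5p
python3 - <<'E'
from h import *
grab("side","pics/s9.png",(180,110,300,210),6)
print(state()['force'],state()['time_s'],state()['qpos'].round(0))
E
```

```text
time_s: 22.85
ee_pos: [595.6, 203.8, 51.5]
ee_rot: [-136.9, -1.6, 81.0]
force: [0.1, -0.1, -1.5]
gripper_width: 63.1
[ 0.66586333 -0.18772765 -0.73225069] 22.9 [ 35.  23. 129. 252.  31.  54.]
```

View pics/s9.png

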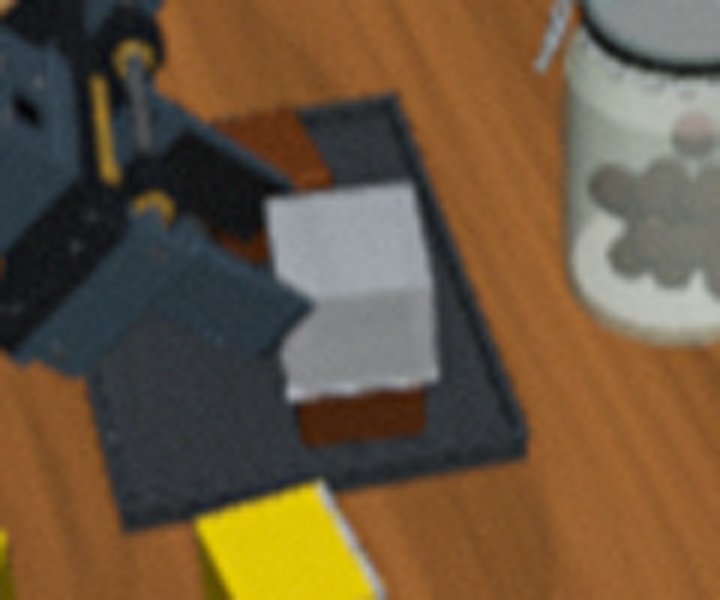

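The gingerbread stays on the tray as the tin rises. Keep lifting.

```bash
python3 -m handwheel '[[5.8,[0,-0.4,-0.4],0],[5.8,[0,-0.9,-0.95],0],[5.8,[0,-1.4,-1.5],0],[5.8,[0,-1.9,-2],0],[5.8,[0,-2.3,-2.4],0],[5.8,[0,-2.3,-2.4],0]]'|sed -n 1,5p
python3 - <<'E'
from h import *
grab("side","pics/s10.png",(180,110,300,210),6)
print(state()['force'],state()['time_s'],state()['qpos'].round(0))
E
```

```text
time_s: 23.5
ee_pos: [595.2, 199.1, 78.9]
ee_rot: [-137.3, -1.9, 81.3]
force: [0.8, -1.1, -1.6]
gripper_width: 62.9
[-0.2245831   0.16677466 -1.72187401] 23.55 [ 34.  20. 128. 257.  30.  48.]
```

View pics/s10.png

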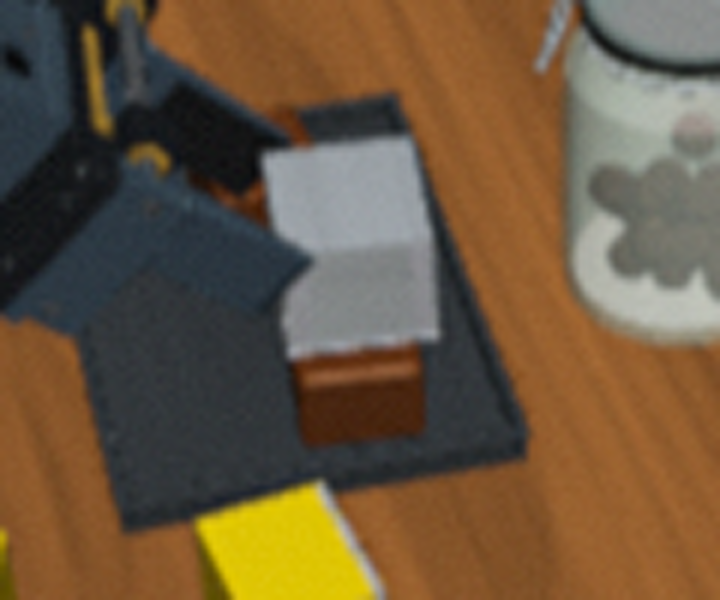

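The gingerbread now stands clear under the rim. I'll carry the empty tin away towards the mat by the route I came.

```bash
python3 tgt.py "[625,115,105]"
```

```text
23.55 TCP [595.22 199.25  78.64] f [ 0.73 -0.09 -0.68] x [0.15 0.99 0.03] q [ 34.  20. 128. 257.  30.  48.] w 63.1
shift cm [-7.79  3.01 -4.98] level 177.4
```

```bash
python3 -m handwheel '[[5.8,[-0.4,-0.3,-0.8],0],[5.8,[-1.5,0.1,-2],0],[5.8,[-3.5,1,-3.2],-1],[5.8,[-6,2.2,-4.4],-2.6],[5.8,[-7.8,3,-5],-2.6],[5.8,[-7.8,3,-5],-2.6]]'|sed -n 1,5p;  python3 tgt.py "[600,5,105]";python3 tgt.py "[550,-90,110]"
python3 - <<'E'
from h import *
grab("side","pics/s11.png",(150,80,330,230),4)
E
```

```text
time_s: 24.15
ee_pos: [639.2, 110.2, 92.6]
ee_rot: [-137.3, 0.1, 82.9]
force: [-0.3, 1.0, -1.8]
gripper_width: 62.6
24.15 TCP [639.17 110.23  92.55] f [ 0.73 -0.09 -0.68] x [ 0.12  0.99 -0.  ] q [ 20.  18. 128. 244.  22.  46.] w 62.6
shift cm [-10.93  -0.85   0.85] level -179.9
24.15 TCP [639.17 110.23  92.55] f [ 0.73 -0.09 -0.68] x [ 0.12  0.99 -0.  ] q [ 20.  18. 128. 244.  22.  46.] w 62.6
shift cm [-20.98  -3.97   3.06] level -179.9
```

View pics/s11.png

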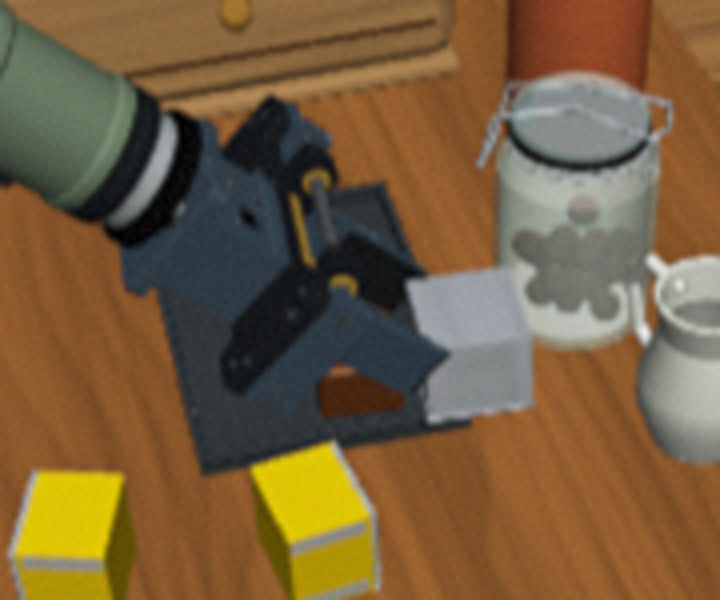

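```bash
python3 -m handwheel '[[5.8,[-2,0,0.1],0],[5.8,[-5,-0.4,0.4],0],[5.8,[-8,-0.7,0.7],0],[5.8,[-11,-0.9,0.9],0],[5.8,[-14,-1.9,1.6],0],[5.8,[-17.5,-2.9,2.3],0],[5.8,[-21,-4,3.1],0],[5.8,[-21,-4,3.1],0],[5.8,[-21,-4,3.1],0]]'|sed -n 1,5p;  python3 tgt.py "[480,-200,115]";python3 tgt.py "[490,-290,100]"
```

```text
time_s: 25.1
ee_pos: [561.8, -91.6, 96.6]
ee_rot: [-137.2, 0.1, 82.9]
force: [0.8, -0.6, -1.5]
gripper_width: 63.1
25.1 TCP [561.83 -91.6   96.65] f [ 0.73 -0.09 -0.68] x [ 0.12  0.99 -0.  ] q [-13.  10. 139. 165.  17. 100.] w 63.1
shift cm [-11.77  -4.33   3.27] level -179.9
25.1 TCP [561.83 -91.6   96.65] f [ 0.73 -0.09 -0.68] x [ 0.12  0.99 -0.  ] q [-13.  10. 139. 165.  17. 100.] w 63.1
shift cm [-20.58  -1.76   2.95] level -179.9
```

```bash
python3 -m handwheel '[[5.8,[-2,-0.7,0.5],0],[5.8,[-5,-1.9,1.4],0],[5.8,[-8.5,-3.1,2.3],0],[5.8,[-12,-4.2,3.2],0],[5.8,[-15,-3.5,3.1],0],[5.8,[-18,-2.6,3],0],[5.8,[-20.5,-1.8,3],0],[5.8,[-20.5,-1.8,3],0],[5.8,[-20.5,-1.8,3],0]]'|sed -n 1,5p;  python3 tgt.py "[490,-290,70]"
python3 - <<'E'
from h import *
grab("side","pics/s12.png",(150,190,350,340),4)
grab("top","pics/t12.png",(300,180,500,330),4)
E
```

```text
time_s: 26.0
ee_pos: [504.1, -290.3, 87.2]
ee_rot: [-137.3, 0.1, 83.0]
force: [0.6, -0.3, -0.9]
gripper_width: 63.0
26.0 TCP [ 504.1  -290.27   87.15] f [ 0.73 -0.09 -0.68] x [ 0.12  0.99 -0.  ] q [-50.  15. 134. 103.  31. 132.] w 63.0
shift cm [-0.14  2.01  2.21] level -179.9
```

View pics/s12.png

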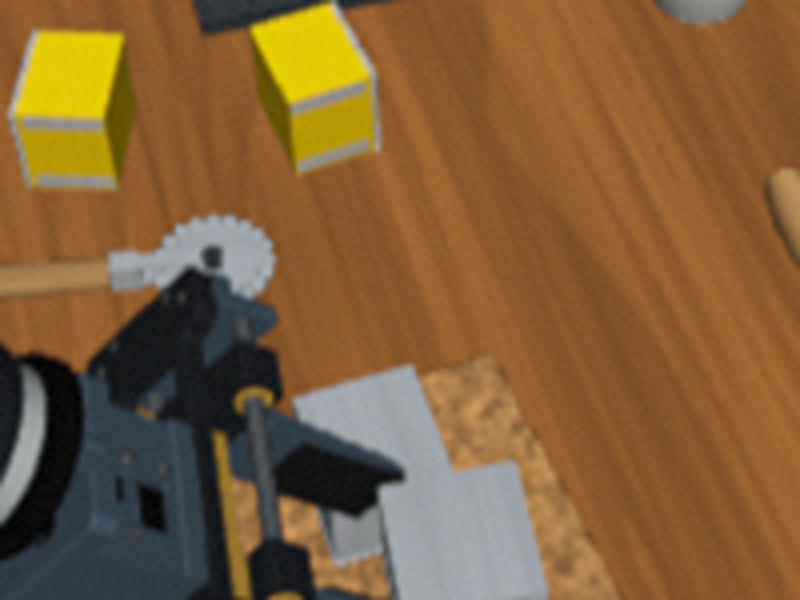

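View pics/t12.png

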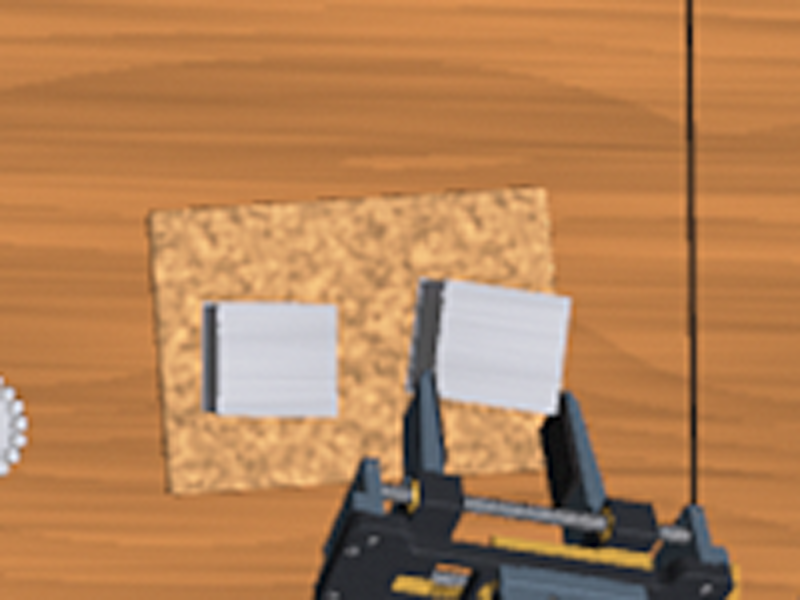

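Run:
```python
from h import *
np.set_printoptions(precision=1,suppress=True)
T=crop([[440,280],[572,297],[556,413],[437,396]],300,180,4)
S=crop([[380,492],[515,462],[546,598]],150,190,4) # nearL, farL, farR (top face)
for a,b in((3,0),(0,1),(1,2)): print(tri(T[a],S[b]))
print(np.mean([onz("top",t,122) for t in T],0))
grab("side","pics/s13.png",(200,270,330,380),6)
```

```text
[ 481.  -257.   122.1]
[ 540.4 -259.4  119.3]
[ 531.7 -326.3  121.8]
[ 506.6 -289.9]
```

View pics/s13.png

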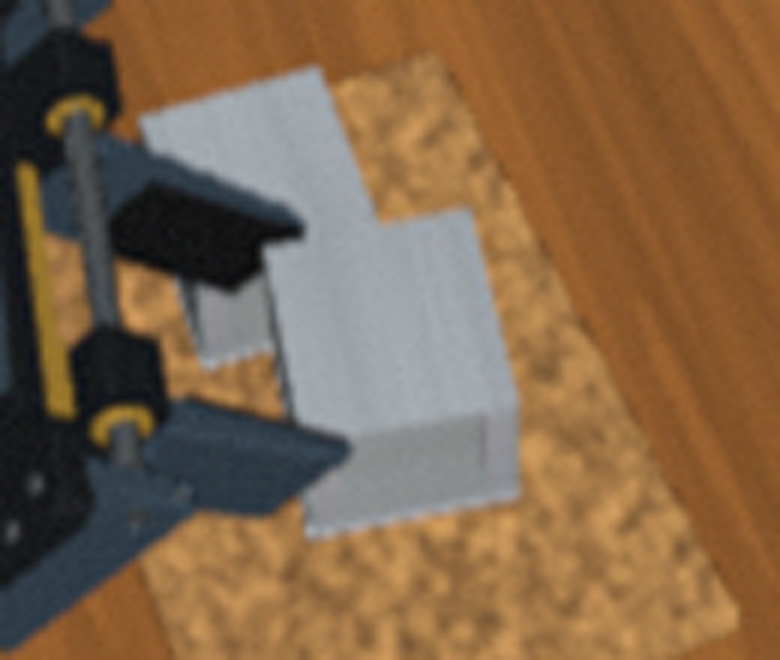

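The tin is over the mat's free half at about (507,-290), rim at z ≈ 69, so it needs to go down about 61 mm.

```bash
python3 -m handwheel '[[5.8,[0,0.5,0.6],0],[5.8,[0,1.4,1.5],0],[5.8,[0,2.3,2.5],0],[5.8,[0,3.1,3.4],0],[5.8,[0,3.7,4],0],[5.8,[0,3.8,4.1],0],[5.8,[0,3.8,4.1],0]]'; python3 -m handwheel '[[5.8,[0,0.2,0.2],0],[5.8,[0,0.4,0.4],0],[5.8,[0,0.4,0.4],0]]'
python3 - <<'E'
from h import *
grab("side","pics/s14.png",(200,270,330,380),6)
E
```

```text
time_s: 26.85
ee_pos: [503.8, -288.3, 31.5]
ee_rot: [-137.2, 0.1, 83.1]
force: [0.6, 1.2, -2.2]
gripper_width: 62.8
time_s: 27.15
ee_pos: [504.0, -288.2, 25.8]
ee_rot: [-137.2, 0.1, 83.1]
force: [0.1, -0.1, -1.8]
gripper_width: 63.1
```

View pics/s14.png

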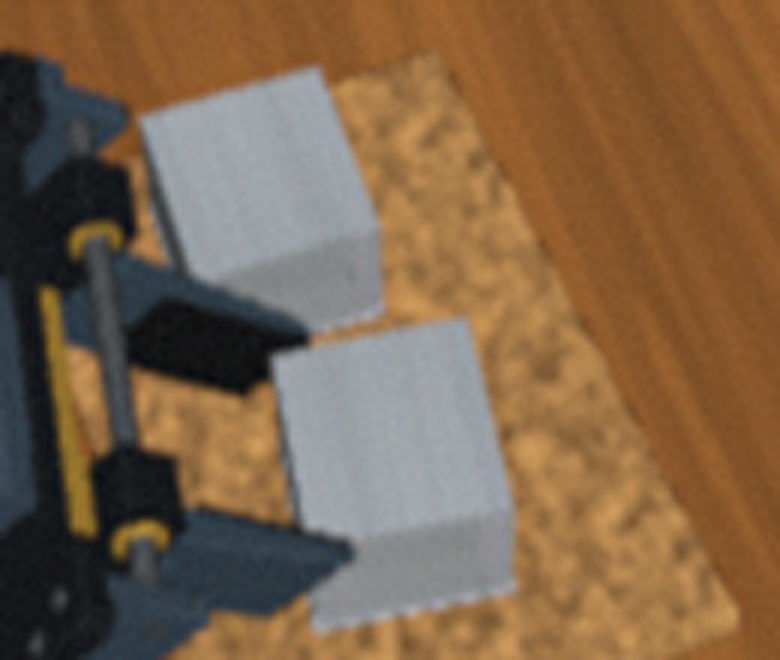

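Almost down, and the force shows no contact yet. I'll lower in small steps until it touches.

```bash
python3 -m handwheel '[[5.8,[0,0.1,0.1],0],[5.8,[0,0.2,0.2],0],[5.8,[0,0.2,0.2],0]]'|sed -n 2,4p; python3 -m handwheel '[[5.8,[0,0.1,0.1],0],[5.8,[0,0.1,0.15],0]]'|sed -n 2,4p
```

```text
ee_pos: [504.8, -288.6, 23.9]
ee_rot: [-137.4, 0.1, 83.1]
force: [-1.7, 0.5, 4.1]
ee_pos: [505.5, -288.8, 23.9]
ee_rot: [-137.6, 0.1, 83.1]
force: [-4.3, 2.2, 9.5]
```

Contact at 4 to 9 N, so open.

```bash
python3 -m handwheel '[[6.8,[0,0,0],0],[7.5,[0,0,0],0],[8.2,[0,0,0],0],[8.2,[0,0,0],0],[8.2,[0,0,0],0]]'
python3 - <<'E'
from h import *
grab("side","pics/s15.png",(200,270,330,380),6)
grab("top","pics/t15.png",(300,180,500,330),4)
E
```

```text
time_s: 28.2
ee_pos: [505.5, -288.8, 23.7]
ee_rot: [-137.6, 0.1, 83.1]
force: [0.3, -0.4, -0.2]
gripper_width: 82.2
```

View pics/s15.png

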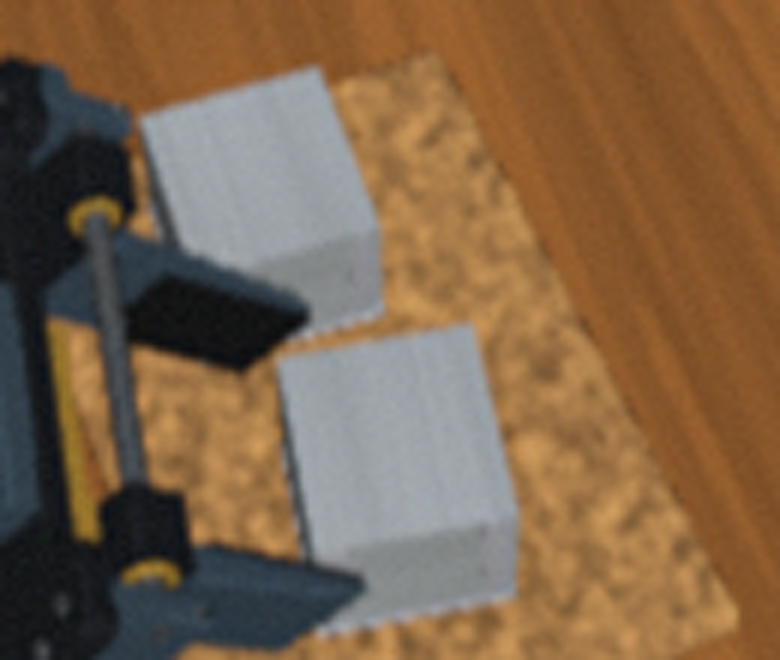

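View pics/t15.png

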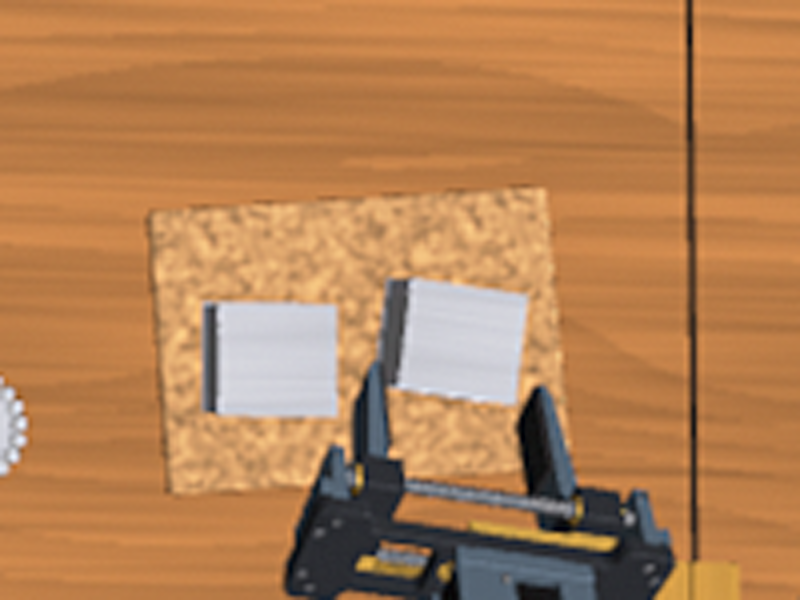

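Released: both fingers are clear of both tins. I'll retract along the finger direction.

```bash
python3 -m handwheel '[[8.2,[0,-1.5,0],0],[8.2,[0,-4,0],0],[8.2,[0,-8,0],0],[8.2,[0,-12,0],0],[8.2,[0,-14,-2],0],[8.2,[0,-14,-2],0],[8.2,[0,-14,-2],0]]'|sed -n 1,4p
python3 - <<'E'
from h import *
grab("side","pics/s16.png"); grab("top","pics/t16.png")
print(state()['qpos'].round(0),state()['time_s'])
E
```

```text
time_s: 29.0
ee_pos: [416.2, -278.1, 133.5]
ee_rot: [-137.7, 0.2, 83.1]
force: [0.6, -0.3, -0.1]
[-62.   5. 138.  83.  38. 145.] 29.1
```

View pics/s16.png

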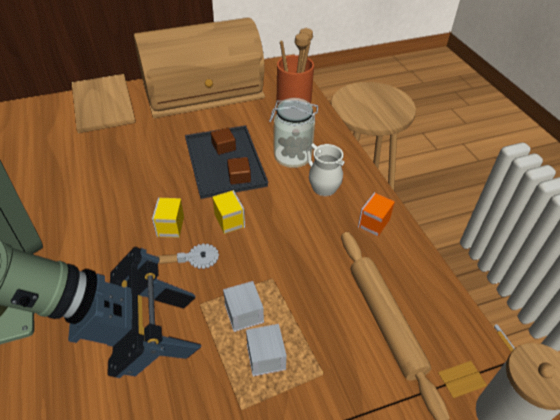

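View pics/t16.png

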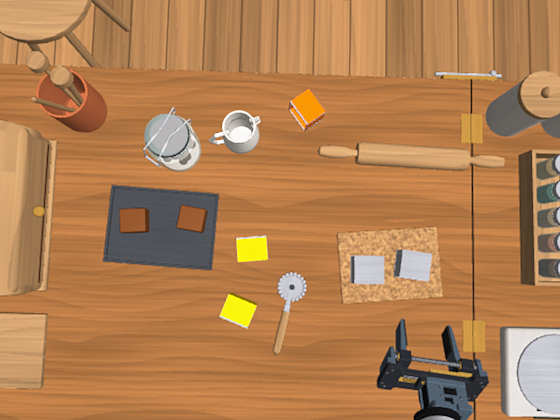

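Both views show the gingerbread on the tray at top (192,218), away from the other loaf, and the tin on the mat at top (415,265). A numeric check of both before handing in:

Run:
```python
import cv2
t=cv2.imread("pics/top0.png");t=cv2.imread("pics/t16.png"); s=cv2.imread("pics/side0.png");s=cv2.imread("pics/s16.png")
f=lambda a:cv2.resize(a,None,fx=6,fy=6,interpolation=cv2.INTER_CUBIC)
a=cv2.hconcat([f(t[195:245,170:230]),f(s[145:195,210:270])])
b=cv2.hconcat([f(t[240:290,385:445]),f(s[315:365,235:295])])
b2=cv2.hconcat([f(t[240:290,385:445]),f(s[325:375,235:295])])
cv2.imwrite("pics/c16.png",cv2.vconcat([a,b2]))
```

```text
(no output)
```

View pics/c16.png

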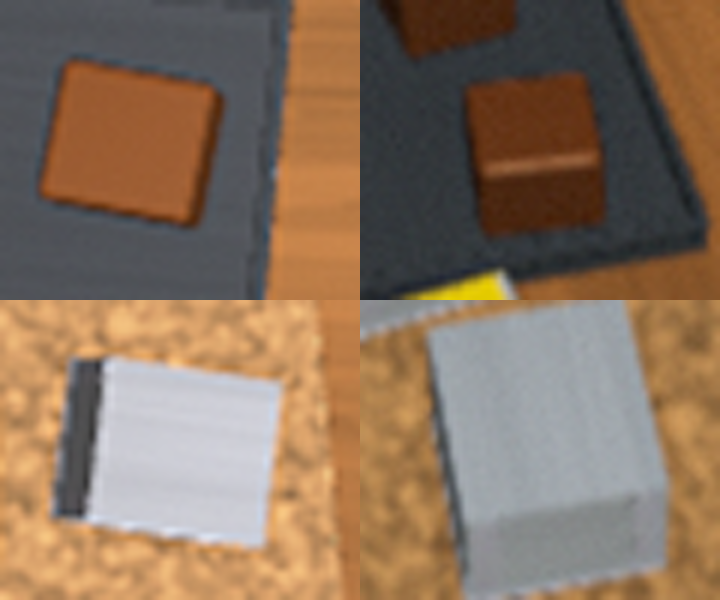

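Run:
```python
from h import *
np.set_printoptions(precision=1,suppress=True)
def go(nm,a,b,hh,T,S,idx,x0,ctr,yaw):
    mod=np.array([[sx*a/2,sy*b/2,z] for z in (hh,0) for sx,sy in((1,1),(1,-1),(-1,-1),(-1,1))])
    obs=[("top",i,T[i]) for i in range(4)]+[("side",i,p) for i,p in zip(idx,S)]
    def r(v):
        P=R.from_euler('zyx',v[3:],degrees=True).apply(mod)+v[:3]
        return np.concatenate([proj(n,P[i])[0]-p for n,i,p in obs])
    s=least_squares(r,x0); q=R.from_euler('z',-yaw,degrees=True).apply(np.r_[s.x[:2]-ctr,0])
    print(nm,s.x,"err",np.abs(s.fun).max().round(2),"in frame",q[:2])
go("bread",53,57,40,crop([[66,62],[217,88],[195,220],[43,192]],170,195,6),crop([[107,85],[225,73],[240,155],[125,172],[242,218],[128,234]],210,145,6),(3,0,1,2,5,6),[585,200,2,-10,0,0],[578.6,272.3],-3.2)
go("tin",60,64,52,crop([[104,57],[280,81],[262,247],[90,220]],385,240,6),crop([[68,32],[265,-2],[305,190],[108,220],[304,265],[105,298]],235,325,6),(3,0,1,2,5,6),[505,-285,8,-7,0,0],[507.6,-244.6],5)
```

```text
bread [597.6 200.1   6.2  -8.    0.5  -1.5] err 1.55 in frame [ 23. -71.]
tin [ 507.3 -287.4    7.7   -7.1    1.1    1.5] err 0.97 in frame [ -4.  -42.6]
```

Both pieces are flat and inside their limits, and the arm touches nothing. Handing in.

```bash
python3 -c "
from workcell import job,state
print(job.job_done()); print(state()['time_s'])"
```

```text
the job is handed in; nothing more can be done
None
the job is handed in; nothing more can be done
```

The gingerbread is out of its tin and lying flat, top side down, on the tray's free half. The empty tin stands upside down on the mat beside the other one. I handed the job in at about 29 s of the 58 s allowed; no verdict is reported.

**How it went:**
- **Tilt:** the moves can't tilt the tool directly, so I built up the 45° by reaching past the arm's limit. The first approach to the tin ran into the wrist's singularity with the last joint at its limit. I backed out and came in with the wrist flipped over.
- **Grip and turn:** I gripped the tin over its end walls and made the half turn about the fingers. I then carried it around the yellow box to the tray.
- **Knocking:** I made six low knocks. Three were measured at the moment of the blow: the first reached 30 N, one barely touched and the last reached about 19 N. One more missed because the tin had moved in the grip, so I went deeper until the loaf came loose, then lifted straight up.

**Last checks, measured in both camera views:**

| Piece | Place in its frame (x, y) | Allowed | Tilt |
|---|---|---|---|
| Gingerbread (tray frame) | +23, -71 mm | ±60, ±95 mm | under 2° |
| Tin (mat frame) | -4, -43 mm | ±55, ±90 mm | under 2° |

- **Surroundings:** the loaf, the other tin, the jar, the pitcher, the rolling pin and the pastry wheel look unmoved in the pictures; I did not measure them again. The gripper was clear of everything, with about zero force.
- **Disagreement:** the gingerbread's underside measured 6 mm high against the 2.5 mm of the tray floor. I put this down to picking its rounded edges in the picture (1.5-pixel fit error), as the loaf already on the tray also measured a little high (4.8 mm).

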